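Change the sanding block hemmed in on the supply board

ROBOT

A 6-joint arm with a two-finger parallel gripper is mounted at the origin on the work surface; the furniture and walls round the work are solid. World frame = base frame: x ahead of the robot, y to its left, z up, the work surface at z = 0. Lengths are in m, angles in rad, forces in N, time in s.
With the tool pointing down it reaches from about 0.35 to 0.95 m from the base axis. Payload 17.4 kg.
Tool frame: the origin (TCP) lies where the fingers leave the gripper's body, on its centre line; the fingertips stand 84 mm ahead of it and the grasp point (between the pads) lies 65 mm ahead of it; z points along the fingers, y is the line along which they close (so a half turn about z gives the same grasp; the last joint's range is limited). The gripper opens to 93 mm and grips with 3 to 60 N. Pads are 15 mm wide; open, the fingers measure 128 mm over their backs; the gripper's body (75 mm by 188 mm) begins 65 mm behind the grasp point.
Start: joints at [-0.038, 0.116, 1.442, -0, 1.584, -0.038], TCP at [0.675, -0, 0.303] pointing down, gripper open.
Joint ranges: [-2.83, 2.83], [-0.83, 2.19], [0.07, 2.5], [-1.14, 4.28], [0.01, 3], [-2.97, 2.97]. Speed limits (rad/s): [1.89, 1.89, 2.22, 3.14, 3.14, 3.14].

INTERFACE

Orientations are given as a unit quaternion [w, x, y, z].
In Python, from bench import r, viewer, finish_job gives the robot as it stands.
- The arm moves only by the tool move_arm, never from a script. Its argument "motion" is a list of rows, each an object of numbers: "x", "y", "z": the shift along the tool's x, y, z in mm; "turn": the turn about the tool's z in rad. A call has exactly 8 rows; each row shifts and turns the commanded pose from where the row before left it, along the tool's axes as they then stand; what a row does not reach is not made up. A row lasts 1/10 s, in which the tool goes at most 50 mm and 8.59 degrees, less where a joint would pass 70% of its speed; a pose out of reach is approached as far as the arm can. A call with a gripper value outside its range is refused whole. "jaw" is the finger opening in mm, from 0 to 93, set as the call begins (left out, the last holds). The fingers move at their own pace and stop on an object; "squeeze" is the grip in N (left out, the last holds). Time passes only in rows, so rows that do not move let the fingers close, or fill a call up. It gives the time, the measured TCP pose, the force, the opening and the grip force at its end, in the units of the state.
- r.get_state(): the state, without advancing time (a new reading comes with each control period).
- viewer.grab_frame(name): name is "scene" or "side" or "wrist"; returns a dict with "img" (384x512x3 uint8, blue, green, red), "vfov" (degrees; the focal length in pixels is half the picture's height over the tangent of half this angle, whatever the lens; pixels are square), "cx", "cy" (the principal point, pixels), "world_from_camera" (4x4, takes a point from camera to world coordinates). Camera axes: x right, y up, looking along -z (the intrinsics and any distortion apply to the point x, -y, -z); pixel columns grow to the right and rows downward; lengths in m; the calibration is good to about 2 mm. A picture is of the moment at which its call begins. There is no depth.
- finish_job(): hands the job in; it is judged then, once.
The state is a dict: "time": time; "joints": joint angles; "dq": joint speeds; "tau": joint torques, N m; "tool_pos": TCP position; "ee_rot": TCP orientation; "ft_force": force on the tool from outside, world axes, zero at the start; "ft_torque": the same for the moment, N m; "gripper_width": finger opening in m; "gripper_force": force on a finger pad.
Only numpy, scipy, OpenCV 4.12 (cv2) and the standard library are available. Lean on these libraries where they do the work, as an engineer would, in place of code of your own. Each camera call takes 0.05 s, during which the arm holds its last target. There are 200 camera calls.

TASK

Change the sanding block on the plywood supply board: first clear the green tin and the jar of bolts beside it off to the blue mat, standing, then take out the beech block and lay it flat and lengthwise in the middle of the yellow tray, and lay the cork block, grey side up, in the beech block's old place, squarely on the red rectangle. Only then stand the tin and the jar back on the board, each upright where it stood before. Leave the brown tape roll where it is.

Things in the scene. Friction and masses are not known exactly. Their poses are not given: they have to be found in the camera images.
- green_tin: Small dark green tin with a silver lid, loose, upright, 0.16 kg, 54 mm in diameter, 61 mm tall. At the start it stands on one of the two round black spots of the supply board (left or right, it varies). Origin: centre of the underside. z up.
- bolt_jar: Brown glass jar of bolts with a grey tin lid, loose, upright, 0.28 kg, 63 mm in diameter, 79 mm tall, can be gripped up to 65 mm above its underside. At the start it stands on the other black spot of the supply board. Origin: centre of the underside. z up.
- beech_block: Beech sanding block, loose, 52 mm (its x) by 110 mm (its y) by 42 mm high, 0.16 kg. At the start it lies on the red rectangle of the supply board, between tin and jar, its length along the board's x. Only about 12 to 22 mm are free between its long sides and the tin and jar, too little for a finger to enter safely. Origin: centre of the underside. 
- cork_block: Brown cork sanding block with a grey top, loose, 60 mm (its x, 63 with the wrapping) by 115 mm (its y) by 34 mm high, 0.07 kg. At the start it lies flat on the bench top, at the far left or at the right. Origin: centre of the underside (it sinks about 2 mm into what it lies on, so its origin reads 2 mm below that surface).
- supply_board: Fixed plywood board, 150 mm (its x) by 250 mm (its y) by 12 mm thick, with dark wooden strips 18 mm high along its two short edges, a red rectangle 122 mm (along its x) by 66 mm at its centre and two black round spots, 72 mm wide, centred 73 mm to either side of its centre along its y. Origin: centre of its underside, on the bench; things stand on it 12 mm higher.
- mat: Flat blue mat fixed to the bench, the side area, 105 mm (its x) by 170 mm (its y), 8 mm thick; at the left or the right of the bench (it swaps places with the tray). Room for tin and jar side by side along its y, about 43 mm either side of its centre. Origin: centre of its underside.
- tray: Shallow yellow tray fixed to the bench, outside 105 mm (its x) by 170 mm (its y), walls 5 mm thick and 12 mm high, black floor 5 mm above the bench. Origin: centre of its underside. The beech block lies in it with its length along the tray's y.
- tape_roll: Roll of brown tape lying flat, loose, 92 mm in diameter, 48 mm high; must not be moved. Origin: centre of the underside. 

How it is judged:
By the outcome, as a careful person would: the job done as asked, in the order asked, and still so for the second after the job is handed in, with the robot touching nothing.
It also fails if it takes over 128 s, if anything falls off the work surface, if the arm or the gripper's body presses on something with over 40 N, if the wrist force passes 120 N, or if a joint passes its speed limit or range.

## Working session

There is one attempt and no reset: what is moved stays moved. The work goes in short steps, Python scripts to look and compute and a tool call to move; the robot and the scene stay as the last step left them, time stands still between calls to the robot, and variables do not carry over. Pictures are saved under pics/ and viewed, at most 14 in all, crops included, and the job is handed in when it is done.

Besides the shell and the picture viewer there is one more tool, called after "Emit:" by a JSON object that holds its "fn" and its "kwargs". move_arm: Moves the arm, as the interface text tells. Its arguments: {"type":"object","properties":{"motion":{"type":"array"},"jaw":{"type":"number"},"squeeze":{"type":"number"}},"required":["motion"]}

```bash
ls; mkdir -p pics; cat > h.py <<'E'
import numpy as np, cv2
from bench import r, viewer, finish_job
def grab(n,save=None):
    f=viewer.grab_frame(n)
    if save: cv2.imwrite('pics/'+save+'.png',f['img'])
    return f
def cam(f):
    H=f['img'].shape[0]; return H/2/np.tan(np.radians(f['vfov'])/2), f['cx'],f['cy'],np.array(f['world_from_camera'])
def px2w(f,u,v,z):
    F,cx,cy,T=cam(f); d=T[:3,:3]@np.array([(u-cx)/F,-(v-cy)/F,-1.]); o=T[:3,3]
    return o+d*(z-o[2])/d[2]
def w2px(f,p):
    F,cx,cy,T=cam(f); c=T[:3,:3].T@(np.array(p)-T[:3,3]); return np.array([cx+F*c[0]/-c[2], cy-F*c[1]/-c[2]])
E
python3 - <<'E'
from h import *
import pickle
fs={}
for n in ['scene','side','wrist']:
    f=grab(n,n+'0'); fs[n]=f; print(n,{k:v for k,v in f.items() if k!='img'})
pickle.dump(fs,open('f0.pkl','wb'))
a=np.hstack([fs['scene']['img'],fs['side']['img']]); 
print(r.get_state())
E
```

```text
pics
scene {'vfov': 44.72152666374396, 'cx': 257.3088428160044, 'cy': 196.39965169576223, 'world_from_camera': array([[-9.73958860e-01,  1.54979544e-01, -1.65485587e-01,
         1.57900162e-01],
       [-2.26722281e-01, -6.62303578e-01,  7.14108519e-01,
         1.21501864e+00],
       [ 1.07051608e-03,  7.33031589e-01,  6.80193754e-01,
         1.12108127e+00],
       [ 0.00000000e+00,  0.00000000e+00,  0.00000000e+00,
         1.00000000e+00]])}
side {'vfov': 47.79255596352984, 'cx': 253.58388436219158, 'cy': 190.88608241677878, 'world_from_camera': array([[-0.99584226,  0.03366253, -0.08464643,  0.31572884],
       [-0.0888602 , -0.5635067 ,  0.82131849,  1.08471653],
       [-0.02005117,  0.82542536,  0.56415505,  0.75026802],
       [ 0.        ,  0.        ,  0.        ,  1.        ]])}
wrist {'vfov': 65.34986683744769, 'cx': 254.7355157461552, 'cy': 192.35808174370584, 'world_from_camera': array([[ 9.99995874e-01, -1.20397257e-03,  2.60800362e-03,
         6.74069189e-01],
       [ 4.92940261e-04,  9.66380618e-01,  2.57115261e-01,
         7.20031521e-02],
       [-2.82988387
[... 160 characters left out ...]
: 0.15, 'joints': array([-3.78153773e-02,  1.16400045e-01,  1.44212863e+00, -2.76074503e-05,
        1.58399682e+00, -3.77861891e-02]), 'dq': array([ 0.00128225, -0.00225301, -0.00233357, -0.00180019, -0.00206361,
       -0.00127126]), 'tau': array([ 1.36530605e-03, -7.21765566e+01, -6.22949553e+01,  7.80155347e-02,
        2.25470052e-02,  2.06686866e-05]), 'tool_pos': array([ 6.74918307e-01, -2.22489445e-05,  3.02147938e-01]), 'ee_rot': array([-3.32652372e-04,  7.07117148e-01,  7.07096260e-01, -3.27230193e-04]), 'ft_force': array([ 0.48583961, -0.30429097,  0.21140949]), 'ft_torque': array([ 0.03029902, -0.01781967,  0.00711273]), 'gripper_force': 0.0, 'gripper_width': 0.09313427413318083}
```

View pictures.

View pics/scene0.png

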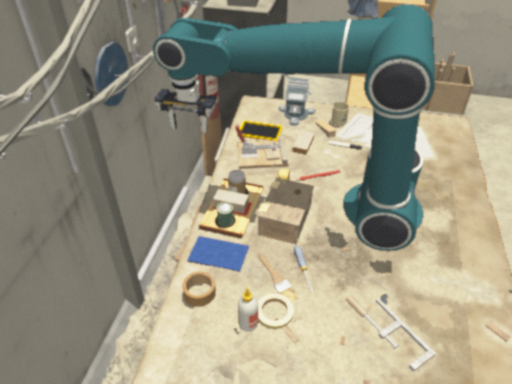

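View pics/wrist0.png

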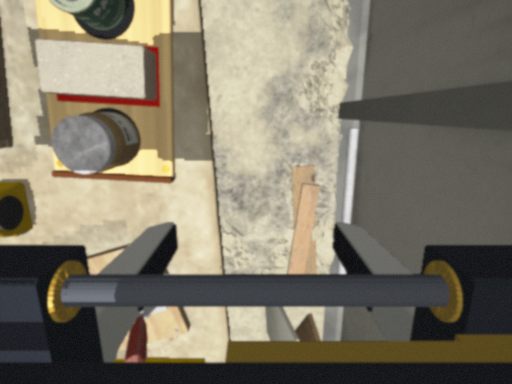

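View pics/side0.png

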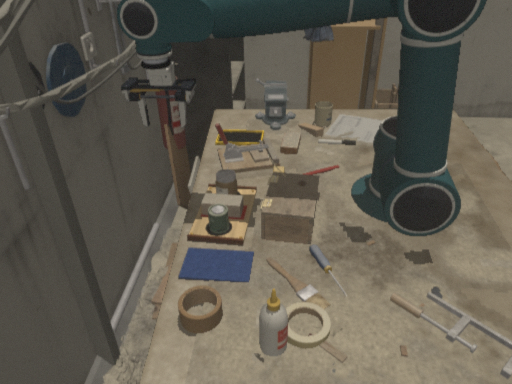

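```bash
python3 - <<'E'
from h import *
import pickle
fs=pickle.load(open('f0.pkl','rb'))
a=fs['side']['img'][105:285,165:345]; a=cv2.resize(a,(800,600)[:1]*1+(600,) if 0 else (600,600),interpolation=cv2.INTER_CUBIC); cv2.imwrite('pics/sidec.png',a)
f=fs['wrist']
for n,u,v,z in [('lidjar',86,142,.091),('board near right corner',172,180,.03),('near left',52,172,.03),('redcorner',158,104,.012),('block top corner far right',158,45,.054)]: print(n,px2w(f,u,v,z))
f=fs['side']
for n,u,v,z in [('mat1',190,249,.008),('mat2',253,251,.008),('mat3',250,281,.008),('mat4',180,278,.008),('tin lid',217,211,.073),('tray',240,137,.01),('brown',290,143,.034),('tape',200,300,.048),('boxtop',272,175,.08),('boxnear',262,200,.08)]: print(n,px2w(f,u,v,z))
E
```

```text
lidjar [0.50999463 0.04453635 0.091     ]
board near right corner [ 0.57317788 -0.00658803  0.03      ]
near left [0.42966303 0.00308335 0.03      ]
redcorner [0.557897   0.08196378 0.012     ]
block top corner far right [0.5757585  0.13780301 0.054     ]
mat1 [0.56567055 0.27527543 0.008     ]
mat2 [0.4046729  0.27201091 0.008     ]
mat3 [0.40238546 0.37497021 0.008     ]
mat4 [0.56800263 0.37690264 0.008     ]
tin lid [0.50416609 0.19676607 0.073     ]
tray [ 0.50854838 -0.34254429  0.01      ]
brown [ 0.32279359 -0.25998556  0.034     ]
tape [0.49761955 0.47468423 0.048     ]
boxtop [0.37032807 0.024627   0.08      ]
boxnear [0.39013632 0.15034178 0.08      ]
```

View pics/sidec.png

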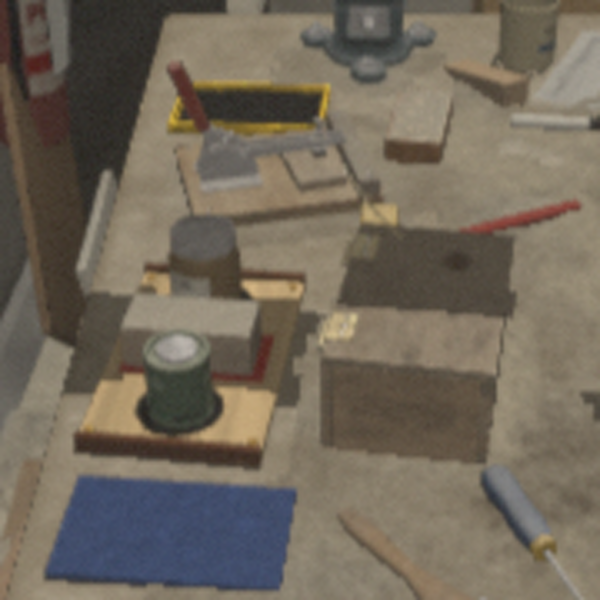

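Emit:
{"fn": "move_arm", "kwargs": {"motion": [{"y": -25, "x": 30, "z": -5}, {"y": -25, "x": 30, "z": -5}, {"y": -25, "x": 30, "z": -5}, {"y": -25, "x": 30, "z": -5}, {"y": -25, "x": 30, "z": -5}, {"y": -25, "x": 30, "z": -5}, {"y": -25, "x": 30, "z": -5}, {"y": 0, "x": 0, "z": 0}]}}

```text
invalid input
```

```bash
python3 - <<'E'
from h import *
import pickle
f=grab('wrist','wrist1'); pickle.dump(f,open('f1.pkl','wb'))
s=r.get_state();print(s['tool_pos'],s['ee_rot'],s['ft_force'])
E
```

```text
[ 6.74937714e-01 -1.59243464e-05  3.02287303e-01] [-2.58016862e-04  7.07101325e-01  7.07112148e-01 -2.45180377e-04] [-0.72865482  0.09156705  0.02962004]
```

View pics/wrist1.png

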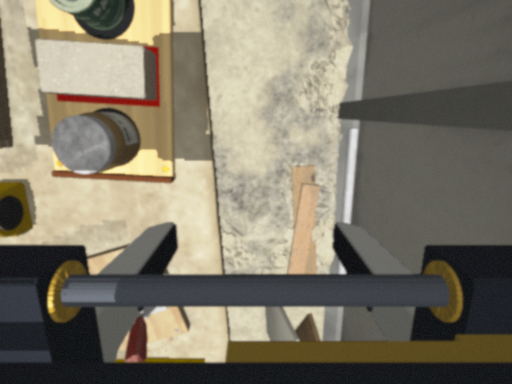

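Emit:
{"fn": "move_arm", "kwargs": {"motion": [{"x": 30, "y": -25, "z": -5, "turn": 0}, {"x": 30, "y": -25, "z": -5, "turn": 0}, {"x": 30, "y": -25, "z": -5, "turn": 0}, {"x": 30, "y": -25, "z": -5, "turn": 0}, {"x": 30, "y": -25, "z": -5, "turn": 0}, {"x": 30, "y": -25, "z": -5, "turn": 0}, {"x": 30, "y": -25, "z": -5, "turn": 0}, {"x": 0, "y": 0, "z": 0, "turn": 0}]}}

```text
time: 1.0
tool_pos: [0.4979, 0.2125, 0.3389]
ee_rot: [-0.0, 0.706, 0.708, 0.001]
ft_force: [-0.3, -1.1, 0.4]
gripper_width: 0.0932
gripper_force: 0.0
```

```bash
python3 - <<'E'
from h import *
import pickle
f=grab('wrist'); pickle.dump(f,open('f1.pkl','wb'))
cv2.imwrite('pics/w2.png',cv2.resize(f['img'],(800,600),interpolation=cv2.INTER_CUBIC))
s=r.get_state();print(s['tool_pos'],s['ee_rot'],s['ft_force'])
E
```

```text
[0.49898781 0.21128439 0.33834354] [1.95819340e-04 7.06133260e-01 7.08078738e-01 5.30754477e-04] [ 0.76625784 -0.46538676 -0.71260732]
```

View pics/w2.png

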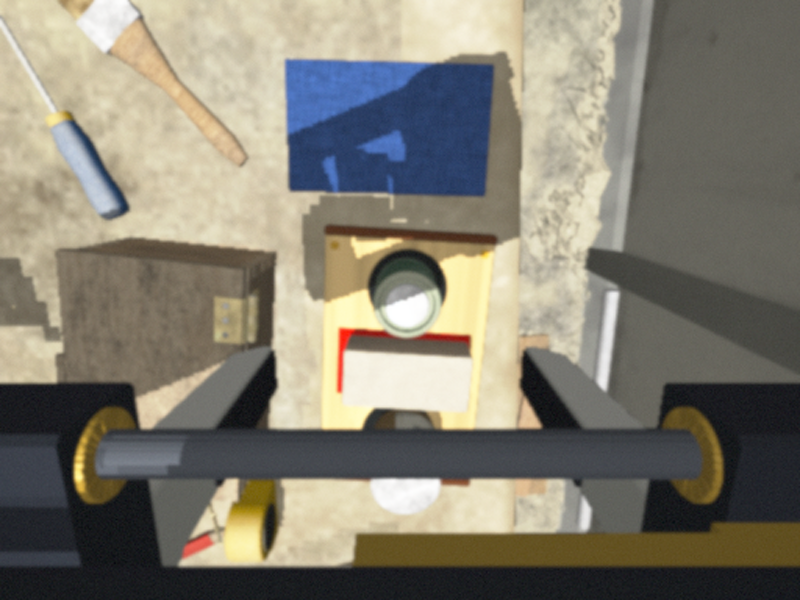

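```bash
python3 - <<'E'
from h import *
import pickle
f=pickle.load(open('f1.pkl','rb'));k=512/800
for n,u,v,z in [('mat',286,59,.008),('mat',494,65,.008),('mat',486,195,.008),('mat',289,190,.008),('tinlid',408,304,.073),('boardL',327,228,.03),('boardR',496,236,.03),('beech',345,336,.054),('beech',470,345,.054),('beech',469,411,.054),('beech',343,402,.054),('red',341,328,.012),('red',471,334,.012),('black',407,287,.012),('boxtopR',245,267,.09),('boxbotR',275,253,.0),('boxtopL',60,249,.09),('jarlid',406,482,.091)]: print(n,px2w(f,u*k,v*k,z).round(4))
f=pickle.load(open('f0.pkl','rb'))['wrist']
print('0: red',px2w(f,158,104,.012),'jarlid',px2w(f,84,143,.091),'boardR',px2w(f,172,180,.03),'boardL',px2w(f,52,172,.03),'b edge',px2w(f,173,60,.012))
E
```

```text
mat [0.4063 0.3753 0.008 ]
mat [0.5732 0.3715 0.008 ]
mat [0.572  0.2695 0.008 ]
mat [0.4029 0.2731 0.008 ]
tinlid [0.5044 0.1899 0.073 ]
boardL [0.4377 0.2432 0.03  ]
boardR [0.578  0.2371 0.03  ]
beech [0.4531 0.1571 0.054 ]
beech [0.5566 0.1497 0.054 ]
beech [0.5584 0.0892 0.054 ]
beech [0.4498 0.0973 0.054 ]
red [0.4446 0.1502 0.012 ]
red [0.564  0.1449 0.012 ]
black [0.5048 0.189  0.012 ]
boxtopR [0.3871 0.2215 0.09  ]
boxbotR [0.3854 0.2173 0.    ]
boxtopL [0.2569 0.234  0.09  ]
jarlid [0.5038 0.0453 0.091 ]
0: red [0.557897   0.08196378 0.012     ] jarlid [0.50791601 0.04357561 0.091     ] boardR [ 0.57317788 -0.00658803  0.03      ] boardL [0.42966303 0.00308335 0.03      ] b edge [0.57914199 0.13044424 0.012     ]
```

Emit:
{"fn": "move_arm", "kwargs": {"motion": [{"x": -41, "y": 1, "z": 15, "turn": 0}, {"x": -41, "y": 1, "z": 15, "turn": 0}, {"x": -41, "y": 2, "z": 15, "turn": 0}, {"x": -42, "y": 2, "z": 15, "turn": 0}, {"x": 0, "y": 0, "z": 40, "turn": 0}, {"x": 0, "y": 0, "z": 40, "turn": 0}, {"x": 0, "y": 0, "z": 40, "turn": 0}, {"x": 0, "y": 0, "z": 0, "turn": 0}], "jaw": 93, "squeeze": 25}}

```text
time: 1.85
tool_pos: [0.5042, 0.0439, 0.1525]
ee_rot: [-0.003, 0.708, 0.707, -0.003]
ft_force: [-0.4, 0.1, 0.3]
gripper_width: 0.0928
gripper_force: 0.0
```

Emit:
{"fn": "move_arm", "kwargs": {"motion": [{"x": 0, "y": 0, "z": 14, "turn": 0}, {"x": 0, "y": 0, "z": 14, "turn": 0}, {"x": 0, "y": 0, "z": 0, "turn": 0}, {"x": 0, "y": 0, "z": 0, "turn": 0}, {"x": 0, "y": 0, "z": 0, "turn": 0}, {"x": 0, "y": 0, "z": 0, "turn": 0}, {"x": 0, "y": 0, "z": 0, "turn": 0}, {"x": 0, "y": 0, "z": 0, "turn": 0}]}}

```text
time: 2.65
tool_pos: [0.5061, 0.045, 0.13]
ee_rot: [0.0, 0.707, 0.707, 0.0]
ft_force: [0.7, 0.3, 0.4]
gripper_width: 0.0928
gripper_force: 0.0
```

Emit:
{"fn": "move_arm", "kwargs": {"motion": [{"x": 0, "y": 0, "z": 0, "turn": 0}, {"x": 0, "y": 0, "z": 0, "turn": 0}, {"x": 0, "y": 0, "z": 0, "turn": 0}, {"x": 0, "y": 0, "z": 0, "turn": 0}, {"x": 0, "y": 0, "z": 0, "turn": 0}, {"x": 0, "y": 0, "z": 0, "turn": 0}, {"x": 0, "y": 0, "z": 0, "turn": 0}, {"x": 0, "y": 0, "z": 0, "turn": 0}], "jaw": 55}}

```text
time: 3.45
tool_pos: [0.5059, 0.045, 0.1297]
ee_rot: [-0.0, 0.707, 0.707, -0.0]
ft_force: [-3.0, -0.3, 1.9]
gripper_width: 0.063
gripper_force: 25.0
```

Emit:
{"fn": "move_arm", "kwargs": {"motion": [{"x": 0, "y": 0, "z": -15, "turn": 0}, {"x": 0, "y": 0, "z": -40, "turn": 0}, {"x": 0, "y": 0, "z": -40, "turn": 0}, {"x": 30, "y": -7, "z": 0, "turn": 0}, {"x": 40, "y": -10, "z": 0, "turn": 0}, {"x": 40, "y": -10, "z": 0, "turn": 0}, {"x": 40, "y": -10, "z": 0, "turn": 0}, {"x": 40, "y": -10, "z": 0, "turn": 0}]}}

```text
time: 4.25
tool_pos: [0.4584, 0.2365, 0.2259]
ee_rot: [0.0, 0.707, 0.707, 0.001]
ft_force: [1.3, 0.5, -3.2]
gripper_width: 0.0623
gripper_force: 25.0
```

Emit:
{"fn": "move_arm", "kwargs": {"motion": [{"x": 40, "y": -10, "z": 0, "turn": 0}, {"x": 30, "y": -7, "z": 0, "turn": 0}, {"x": 18, "y": -3, "z": 10, "turn": 0}, {"x": 0, "y": 0, "z": 30, "turn": 0}, {"x": 0, "y": 0, "z": 30, "turn": 0}, {"x": 0, "y": 0, "z": 12, "turn": 0}, {"x": 0, "y": 0, "z": 0, "turn": 0}, {"x": 0, "y": 0, "z": 0, "turn": 0}]}}

```text
time: 5.05
tool_pos: [0.4395, 0.3231, 0.1443]
ee_rot: [0.0, 0.707, 0.707, 0.001]
ft_force: [0.3, 0.2, -2.4]
gripper_width: 0.0628
gripper_force: 25.0
```

Emit:
{"fn": "move_arm", "kwargs": {"motion": [{"x": 0, "y": 0, "z": 9, "turn": 0}, {"x": 0, "y": 0, "z": 5, "turn": 0}, {"x": 0, "y": 0, "z": 2, "turn": 0}, {"x": 0, "y": 0, "z": 1, "turn": 0}, {"x": 0, "y": 0, "z": 1, "turn": 0}, {"x": 0, "y": 0, "z": 0, "turn": 0}, {"x": 0, "y": 0, "z": 0, "turn": 0}, {"x": 0, "y": 0, "z": 0, "turn": 0}]}}

```text
time: 5.85
tool_pos: [0.4391, 0.323, 0.1257]
ee_rot: [0.0, 0.707, 0.707, 0.0]
ft_force: [-4.6, -3.8, 6.9]
gripper_width: 0.0623
gripper_force: 25.0
```

Emit:
{"fn": "move_arm", "kwargs": {"motion": [{"x": 0, "y": 0, "z": 0, "turn": 0}, {"x": 0, "y": 0, "z": 0, "turn": 0}, {"x": 0, "y": 0, "z": 0, "turn": 0}, {"x": 0, "y": 0, "z": 0, "turn": 0}, {"x": 0, "y": 0, "z": 0, "turn": 0}, {"x": 0, "y": 0, "z": 0, "turn": 0}, {"x": 0, "y": 0, "z": -30, "turn": 0}, {"x": 0, "y": 0, "z": -40, "turn": 0}], "jaw": 93}}

```text
time: 6.65
tool_pos: [0.4383, 0.3225, 0.1937]
ee_rot: [-0.0, 0.707, 0.707, -0.002]
ft_force: [-0.1, 0.1, 0.3]
gripper_width: 0.0932
gripper_force: 0.0
```

Emit:
{"fn": "move_arm", "kwargs": {"motion": [{"x": 0, "y": 0, "z": -20, "turn": 0}, {"x": -33, "y": 16, "z": 0, "turn": 0}, {"x": -33, "y": 16, "z": 0, "turn": 0}, {"x": -33, "y": 16, "z": 0, "turn": 0}, {"x": -34, "y": 18, "z": 0, "turn": 0}, {"x": 0, "y": 0, "z": 15, "turn": 0}, {"x": 0, "y": 0, "z": 20, "turn": 0}, {"x": 0, "y": 0, "z": 0, "turn": 0}]}}

```text
time: 7.45
tool_pos: [0.504, 0.1898, 0.177]
ee_rot: [-0.001, 0.707, 0.707, -0.002]
ft_force: [-0.1, 0.2, -0.2]
gripper_width: 0.0929
gripper_force: 0.0
```

Emit:
{"fn": "move_arm", "kwargs": {"motion": [{"x": 0, "y": 0, "z": 25, "turn": 0}, {"x": 0, "y": 0, "z": 25, "turn": 0}, {"x": 0, "y": 0, "z": 12, "turn": 0}, {"x": 0, "y": 0, "z": 3, "turn": 0}, {"x": 0, "y": 0, "z": 0, "turn": 0}, {"x": 0, "y": 0, "z": 0, "turn": 0}, {"x": 0, "y": 0, "z": 0, "turn": 0}, {"x": 0, "y": 0, "z": 0, "turn": 0}]}}

```text
time: 8.25
tool_pos: [0.5052, 0.1901, 0.1155]
ee_rot: [0.0, 0.707, 0.707, 0.0]
ft_force: [0.1, 1.0, -0.9]
gripper_width: 0.0931
gripper_force: 0.0
```

Emit:
{"fn": "move_arm", "kwargs": {"motion": [{"x": 0, "y": 0, "z": 0, "turn": 0}, {"x": 0, "y": 0, "z": 0, "turn": 0}, {"x": 0, "y": 0, "z": 0, "turn": 0}, {"x": 0, "y": 0, "z": 0, "turn": 0}, {"x": 0, "y": 0, "z": 0, "turn": 0}, {"x": 0, "y": 0, "z": 0, "turn": 0}, {"x": 0, "y": 0, "z": 0, "turn": 0}, {"x": 0, "y": 0, "z": 0, "turn": 0}], "jaw": 46, "squeeze": 20}}

```text
time: 9.05
tool_pos: [0.505, 0.19, 0.1147]
ee_rot: [0.0, 0.707, 0.707, -0.0]
ft_force: [0.4, -0.9, 0.4]
gripper_width: 0.0539
gripper_force: 20.0
```

Emit:
{"fn": "move_arm", "kwargs": {"motion": [{"x": 0, "y": 0, "z": -15, "turn": 0}, {"x": 0, "y": 0, "z": -35, "turn": 0}, {"x": 0, "y": 12, "z": -30, "turn": 0}, {"x": 25, "y": 12, "z": 0, "turn": 0}, {"x": 40, "y": 12, "z": 0, "turn": 0}, {"x": 40, "y": 0, "z": 0, "turn": 0}, {"x": 26, "y": 0, "z": 0, "turn": 0}, {"x": 0, "y": 0, "z": 20, "turn": 0}]}}

```text
time: 9.85
tool_pos: [0.5415, 0.3243, 0.178]
ee_rot: [0.0, 0.706, 0.708, 0.002]
ft_force: [0.7, 0.5, -2.2]
gripper_width: 0.0531
gripper_force: 20.0
```

Emit:
{"fn": "move_arm", "kwargs": {"motion": [{"x": 0, "y": 0, "z": 30, "turn": 0}, {"x": 0, "y": 0, "z": 20, "turn": 0}, {"x": 0, "y": 0, "z": 9, "turn": 0}, {"x": 0, "y": 0, "z": 2, "turn": 0}, {"x": 0, "y": 0, "z": 1, "turn": 0}, {"x": 0, "y": 0, "z": 1, "turn": 0}, {"x": 0, "y": 0, "z": 1, "turn": 0}, {"x": 0, "y": 0, "z": 0, "turn": 0}]}}

```text
time: 10.65
tool_pos: [0.5411, 0.321, 0.1112]
ee_rot: [0.0, 0.707, 0.707, 0.0]
ft_force: [-0.1, -0.2, -1.3]
gripper_width: 0.0535
gripper_force: 20.0
```

Emit:
{"fn": "move_arm", "kwargs": {"motion": [{"x": 0, "y": 0, "z": 1, "turn": 0}, {"x": 0, "y": 0, "z": 1, "turn": 0}, {"x": 0, "y": 0, "z": 0, "turn": 0}, {"x": 0, "y": 0, "z": 0, "turn": 0}, {"x": 0, "y": 0, "z": 0, "turn": 0}, {"x": 0, "y": 0, "z": 0, "turn": 0}, {"x": 0, "y": 0, "z": 0, "turn": 0}, {"x": 0, "y": 0, "z": 0, "turn": 0}]}}

```text
time: 11.45
tool_pos: [0.5412, 0.3211, 0.1107]
ee_rot: [0.0, 0.707, 0.707, 0.0]
ft_force: [-8.0, -4.0, 17.5]
gripper_width: 0.0535
gripper_force: 20.0
```

Emit:
{"fn": "move_arm", "kwargs": {"motion": [{"x": 0, "y": 0, "z": 0, "turn": 0}, {"x": 0, "y": 0, "z": 0, "turn": 0}, {"x": 0, "y": 0, "z": 0, "turn": 0}, {"x": 0, "y": 0, "z": 0, "turn": 0}, {"x": 0, "y": 0, "z": 0, "turn": 0}, {"x": 0, "y": 0, "z": 0, "turn": 0}, {"x": 0, "y": 0, "z": -30, "turn": 0}, {"x": 0, "y": 0, "z": -40, "turn": 0}], "jaw": 80}}

```text
time: 12.25
tool_pos: [0.5403, 0.3206, 0.1775]
ee_rot: [-0.001, 0.707, 0.707, -0.002]
ft_force: [0.4, 0.2, 0.9]
gripper_width: 0.0802
gripper_force: 0.0
```

Emit:
{"fn": "move_arm", "kwargs": {"motion": [{"x": 0, "y": 0, "z": -40, "turn": 0}, {"x": -30, "y": -10, "z": -30, "turn": 0}, {"x": -30, "y": -10, "z": -30, "turn": 0}, {"x": -30, "y": -10, "z": -10, "turn": 0}, {"x": -30, "y": -10, "z": 0, "turn": 0}, {"x": 0, "y": 0, "z": 0, "turn": 0}, {"x": 0, "y": 0, "z": 0, "turn": 0}, {"x": 0, "y": 0, "z": 0, "turn": 0}], "jaw": 93}}

```text
time: 13.05
tool_pos: [0.5012, 0.2015, 0.2885]
ee_rot: [-0.0, 0.707, 0.707, -0.0]
ft_force: [0.6, -0.0, -0.4]
gripper_width: 0.0926
gripper_force: 0.0
```

```bash
python3 - <<'E'
from h import *
import pickle
f=grab('wrist'); pickle.dump(f,open('f2.pkl','wb'))
cv2.imwrite('pics/w3.png',cv2.resize(f['img'],(800,600),interpolation=cv2.INTER_CUBIC))
s=r.get_state();print(s['tool_pos'],s['ee_rot'],s['ft_force'])
E
```

```text
[0.50119427 0.20168611 0.28842367] [-1.68417888e-04  7.06880399e-01  7.07333044e-01 -1.97029538e-04] [-0.39781318 -1.08502356  0.03729538]
```

View pics/w3.png

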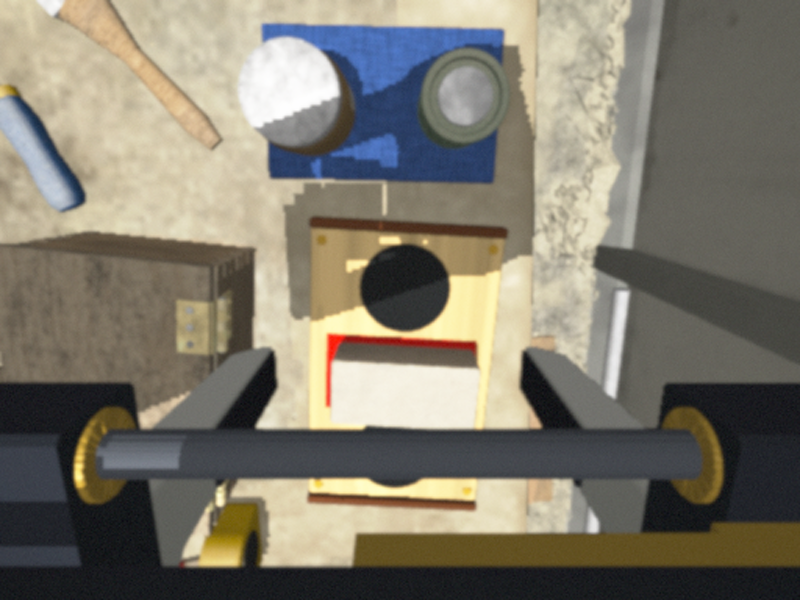

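```bash
python3 - <<'E'
from h import *
import pickle
f=pickle.load(open('f2.pkl','rb'));k=512/800
img=f['img']
# dark spot fit
sub=cv2.inRange(img,(0,0,0),(60,60,60)); n,l,st,c=cv2.connectedComponentsWithStats(sub)
i=l[int(287*k),int(405*k)]; print('spot comp',st[i],c[i],px2w(f,*c[i],.012))
for n,u,v,z in [('spotL',361,288,.012),('spotR',449,288,.012),('spotT',405,244,.012),('spotB',405,331,.012),('spot2 bottom',398,487,.012),('stripFL',311,217,.03),('stripFR',507,229,.03),('stripNL',309,493,.03),('stripNR',475,503,.03),('redFL',329,335,.012),('redFR',476,342,.012),('beechFL',335,363,.054),('beechFR',476,370,.054),('beechFLb',343,344,.012)
 ,('jarlid',290,91,.087),('tinlid',466,95,.069)]: print(n,px2w(f,u*k,v*k,z).round(4))
E
```

```text
spot comp [ 231  157   55   54 2293] [258.58831225 183.14260794] [0.50430159 0.19016079 0.012     ]
spotL [0.4705 0.1886 0.012 ]
spotR [0.5396 0.1887 0.012 ]
spotT [0.5049 0.2233 0.012 ]
spotB [0.5052 0.1531 0.012 ]
spot2 bottom [0.4997 0.0078 0.012 ]
stripFL [0.4372 0.2452 0.03  ]
stripFR [0.5782 0.2368 0.03  ]
stripNL [0.4247 0.0152 0.03  ]
stripNR [0.5651 0.0057 0.03  ]
redFL [0.4439 0.1496 0.012 ]
redFR [0.5627 0.1438 0.012 ]
beechFL [0.4541 0.1428 0.054 ]
beechFR [0.5563 0.1375 0.054 ]
beechFLb [0.455 0.142 0.012]
jarlid [0.4393 0.3195 0.087 ]
tinlid [0.54   0.3202 0.069 ]
```

Emit:
{"fn": "move_arm", "kwargs": {"motion": [{"x": 30, "y": 0, "z": 0, "turn": 0}, {"x": 40, "y": 0, "z": 0, "turn": 0}, {"x": 20, "y": 0, "z": 0, "turn": 0}, {"x": 0, "y": 0, "z": 0, "turn": 0}, {"x": 0, "y": 0, "z": 0, "turn": 0}, {"x": 0, "y": 0, "z": 0, "turn": 0}, {"x": 0, "y": 0, "z": 0, "turn": 0}, {"x": 0, "y": 0, "z": 0, "turn": 0}]}}

```text
time: 13.9
tool_pos: [0.5011, 0.2904, 0.2889]
ee_rot: [0.0, 0.707, 0.707, 0.0]
ft_force: [0.1, -0.6, -0.4]
gripper_width: 0.0932
gripper_force: 0.0
```

```bash
python3 - <<'E'
from h import *
import pickle
f=grab('wrist'); pickle.dump(f,open('f3.pkl','wb'))
cv2.imwrite('pics/w4.png',cv2.resize(f['img'][110:290,150:350],(800,720)[:1]+(600,) if 0 else (666,600),interpolation=cv2.INTER_CUBIC))
s=r.get_state();print(s['tool_pos'])
E
```

```text
[0.50110371 0.29050012 0.28891573]
```

View pics/w4.png

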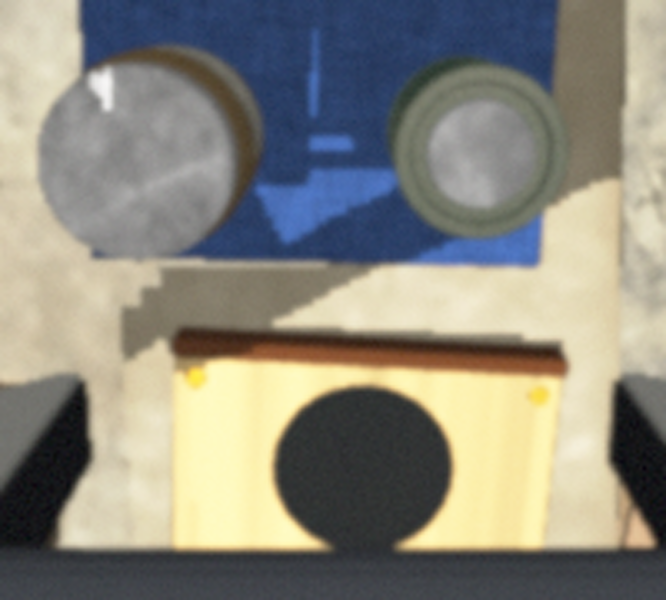

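Emit:
{"fn": "move_arm", "kwargs": {"motion": [{"x": -30, "y": 0, "z": 0, "turn": 0}, {"x": -40, "y": 0, "z": 0, "turn": 0}, {"x": -45, "y": 0, "z": 0, "turn": 0}, {"x": -40, "y": 0, "z": 0, "turn": 0}, {"x": -35, "y": 0, "z": 0, "turn": 0}, {"x": 0, "y": 0, "z": 0, "turn": 0}, {"x": 0, "y": 0, "z": 0, "turn": 0}, {"x": 0, "y": 0, "z": 0, "turn": 0}]}}

```text
time: 14.75
tool_pos: [0.501, 0.1015, 0.2888]
ee_rot: [-0.0, 0.707, 0.707, 0.0]
ft_force: [-0.0, 0.1, 0.1]
gripper_width: 0.0932
gripper_force: 0.0
```

```bash
python3 - <<'E'
from h import *
import pickle
f=grab('wrist'); pickle.dump(f,open('f3.pkl','wb'))
cv2.imwrite('pics/w5.png',cv2.resize(f['img'][100:280,150:350],(666,600),interpolation=cv2.INTER_CUBIC))
s=r.get_state();print(s['tool_pos'])
E
```

```text
[0.5009965  0.10170811 0.28873939]
```

View pics/w5.png

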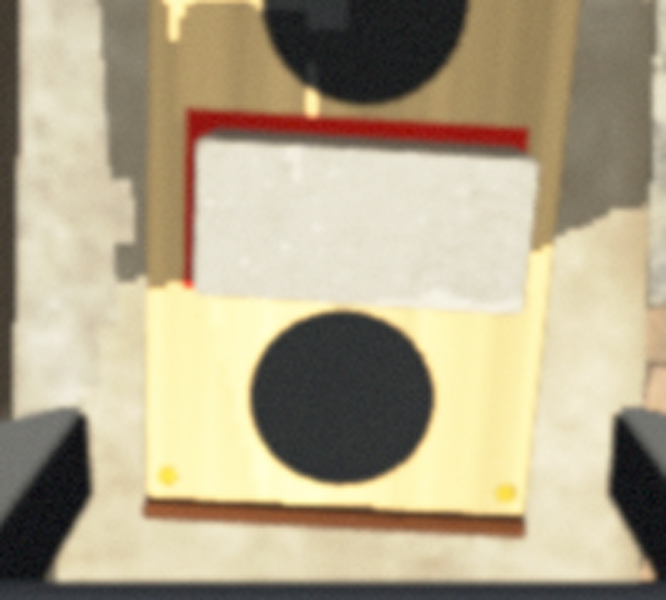

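```bash
python3 - <<'E'
from h import *
import pickle
f=pickle.load(open('f3.pkl','rb'));k=.3
P={}
for n,u,v,z in [('spot2L',251,397,.012),('spot2R',434,397,.012),('spot2T',343,310,.012),('spot2B',341,484,.012),('spot1B',365,104,.012),('bFL',196,138,.054),('bFR',538,158,.054),('bNR',523,311,.054),('bNL',194,293,.054),('redFL',188,110,.012),('redFR',528,130,.012),('NL',145,515,.03),('NR',523,535,.03),('screwNL',167,475,.012),('screwNR',505,492,.012)]: P[n]=px2w(f,u*k+150,v*k+100,z); print(n,P[n].round(4))
b=np.array([P[n] for n in ('bFL','bFR','bNR','bNL')]); print(b.mean(0))
E
```

```text
spot2L [0.4623 0.0433 0.012 ]
spot2R [0.5318 0.0434 0.012 ]
spot2T [0.4973 0.0775 0.012 ]
spot2B [0.4964 0.0074 0.012 ]
spot1B [0.5051 0.1526 0.012 ]
bFL [0.4516 0.1445 0.054 ]
bFR [0.559  0.1384 0.054 ]
bNR [0.5565 0.0885 0.054 ]
bNL [0.449  0.0945 0.054 ]
redFL [0.4427 0.1505 0.012 ]
redFR [0.5628 0.1436 0.012 ]
NL [0.4235 0.0031 0.03  ]
NR [ 0.5648 -0.0049  0.03  ]
screwNL [0.4288 0.0111 0.012 ]
screwNR [0.5604 0.0041 0.012 ]
[0.50402767 0.1164877  0.054     ]
```

```bash
python3 - <<'E'
from h import *
import pickle
f=pickle.load(open('f0.pkl','rb'))['wrist']; s=8;u0,v0=35,95
im=cv2.resize(f['img'][v0:v0+85,u0:u0+100],None,fx=s,fy=s,interpolation=cv2.INTER_CUBIC)
t=np.linspace(0,2*np.pi,60)
def circ(x,y,z,R,c):
    p=np.array([(w2px(f,(x+R*np.cos(a),y+R*np.sin(a),z))-(u0,v0)+.5)*s for a in t]); cv2.polylines(im,[p.astype(int)],True,c,1)
circ(.497,.043,.012,.036,(255,0,255)); circ(.506,.0445,.012,.0315,(0,255,0)); circ(.506,.0445,.091,.0315,(0,255,0)); circ(.497,.043,.091,.0315,(0,0,255))
cv2.imwrite('pics/j.png',im[:600,:800])
E
```

```text
(no output)
```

View pics/j.png

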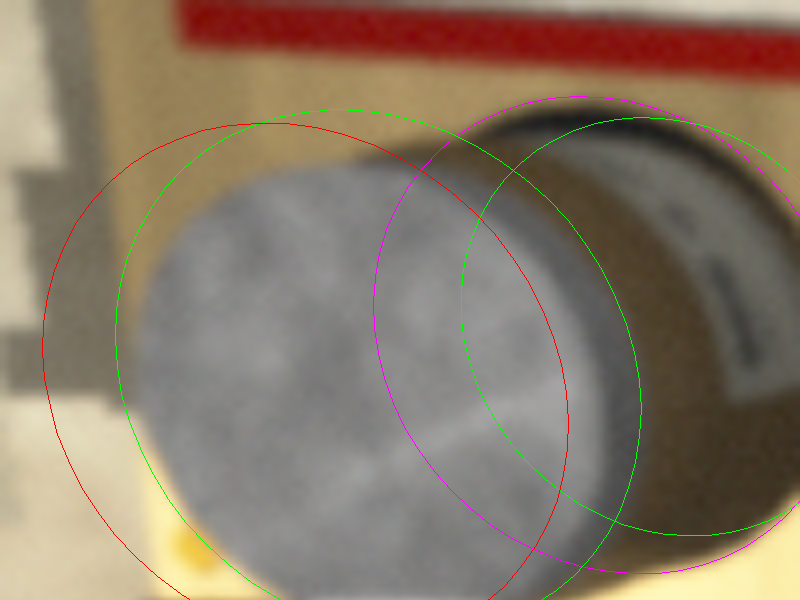

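Emit:
{"fn": "move_arm", "kwargs": {"motion": [{"x": 15, "y": 3, "z": 10, "turn": 0}, {"x": 0, "y": 0, "z": 10, "turn": 0.145}, {"x": 0, "y": 0, "z": 10, "turn": 0.145}, {"x": 0, "y": 0, "z": 10, "turn": 0.145}, {"x": 0, "y": 0, "z": 10, "turn": 0.145}, {"x": 0, "y": 0, "z": 10, "turn": 0.145}, {"x": 0, "y": 0, "z": 10, "turn": 0.145}, {"x": 0, "y": 0, "z": 10, "turn": 0.145}]}}

```text
time: 15.6
tool_pos: [0.5039, 0.1175, 0.2074]
ee_rot: [-0.0, 0.962, 0.272, -0.0]
ft_force: [0.2, 0.1, -0.7]
gripper_width: 0.0934
gripper_force: 0.0
```

Emit:
{"fn": "move_arm", "kwargs": {"motion": [{"x": 0, "y": 0, "z": 0, "turn": 0.145}, {"x": 0, "y": 0, "z": 0, "turn": 0.145}, {"x": 0, "y": 0, "z": 0, "turn": 0.145}, {"x": 0, "y": 0, "z": 0, "turn": 0.145}, {"x": 0, "y": 0, "z": 0, "turn": 0.031}, {"x": 0, "y": 0, "z": 0, "turn": 0}, {"x": 0, "y": 0, "z": 0, "turn": 0}, {"x": 0, "y": 0, "z": 0, "turn": 0}]}}

```text
time: 16.4
tool_pos: [0.5039, 0.1166, 0.2084]
ee_rot: [0.0, 1.0, -0.027, -0.0]
ft_force: [-0.6, -0.1, 0.5]
gripper_width: 0.0927
gripper_force: 0.0
```

```bash
python3 - <<'E'
from h import *
import pickle
from scipy.spatial.transform import Rotation as R
s=r.get_state(); q=s['ee_rot']; print(s['tool_pos'],R.from_quat([*q[1:],q[0]]).as_matrix().round(4),s['joints'].round(2))
f=pickle.load(open('f0.pkl','rb'))['side']
print('jar',px2w(f,226.2,176.4,.091),'tin',px2w(f,218.4,209.1,.073))
f=grab('wrist'); cv2.imwrite('pics/w6.png',f['img']); pickle.dump(f,open('f4.pkl','wb'))
E
```

```text
[0.50394554 0.11655875 0.2084259 ] [[ 9.986e-01 -5.340e-02 -4.000e-04]
 [-5.340e-02 -9.986e-01 -0.000e+00]
 [-4.000e-04  0.000e+00 -1.000e+00]] [ 0.18 -0.19  1.89  0.    1.44  1.8 ]
jar [0.49886764 0.05689959 0.091     ] tin [0.50180648 0.18835418 0.073     ]
```

View pics/w6.png

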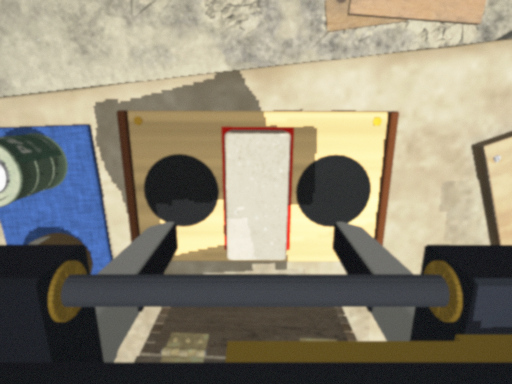

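Emit:
{"fn": "move_arm", "kwargs": {"motion": [{"x": 0, "y": 0, "z": 25, "turn": 0}, {"x": 0, "y": 0, "z": 30, "turn": 0}, {"x": 0, "y": 0, "z": 25, "turn": 0}, {"x": 0, "y": 0, "z": 15, "turn": 0}, {"x": 0, "y": 0, "z": 5, "turn": 0}, {"x": 0, "y": 0, "z": 0, "turn": 0}, {"x": 0, "y": 0, "z": 0, "turn": 0}, {"x": 0, "y": 0, "z": 0, "turn": 0}]}}

```text
time: 17.25
tool_pos: [0.5045, 0.1161, 0.11]
ee_rot: [-0.0, 1.0, -0.028, 0.001]
ft_force: [-0.8, 0.0, -0.2]
gripper_width: 0.0935
gripper_force: 0.0
```

Emit:
{"fn": "move_arm", "kwargs": {"motion": [{"x": 0, "y": 0, "z": 0, "turn": 0}, {"x": 0, "y": 0, "z": 0, "turn": 0}, {"x": 0, "y": 0, "z": 0, "turn": 0}, {"x": 0, "y": 0, "z": 0, "turn": 0}, {"x": 0, "y": 0, "z": 0, "turn": 0}, {"x": 0, "y": 0, "z": 0, "turn": 0}, {"x": 0, "y": 0, "z": 0, "turn": 0}, {"x": 0, "y": 0, "z": 0, "turn": 0}], "jaw": 44, "squeeze": 22}}

```text
time: 18.05
tool_pos: [0.504, 0.116, 0.1088]
ee_rot: [0.0, 1.0, -0.028, -0.0]
ft_force: [0.0, -0.1, -0.0]
gripper_width: 0.0521
gripper_force: 22.0
```

Emit:
{"fn": "move_arm", "kwargs": {"motion": [{"x": 0, "y": 0, "z": -15, "turn": 0}, {"x": 0, "y": 0, "z": -40, "turn": 0}, {"x": 0, "y": 0, "z": -45, "turn": 0}, {"x": 0, "y": 0, "z": -45, "turn": 0}, {"x": 3, "y": 25, "z": -20, "turn": 0}, {"x": 4, "y": 40, "z": -15, "turn": 0}, {"x": 5, "y": 45, "z": 0, "turn": 0}, {"x": 5, "y": 45, "z": 0, "turn": 0}]}}

```text
time: 18.85
tool_pos: [0.5121, -0.0411, 0.2906]
ee_rot: [0.0, 1.0, -0.027, 0.001]
ft_force: [0.5, -0.2, -2.1]
gripper_width: 0.0519
gripper_force: 22.0
```

Emit:
{"fn": "move_arm", "kwargs": {"motion": [{"x": 5, "y": 45, "z": 0, "turn": 0}, {"x": 5, "y": 45, "z": 0, "turn": 0}, {"x": 5, "y": 40, "z": 0, "turn": 0}, {"x": 0, "y": 20, "z": 0, "turn": 0}, {"x": 0, "y": 0, "z": 0, "turn": 0}, {"x": 0, "y": 0, "z": 0, "turn": 0}, {"x": 0, "y": 0, "z": 0, "turn": 0}, {"x": 0, "y": 0, "z": 0, "turn": 0}]}}

```text
time: 19.65
tool_pos: [0.5192, -0.1894, 0.2891]
ee_rot: [0.0, 1.0, -0.027, 0.0]
ft_force: [-0.6, 0.5, -1.6]
gripper_width: 0.0518
gripper_force: 22.0
```

```bash
python3 - <<'E'
from h import *
import pickle
s=r.get_state(); print(s['tool_pos'],s['gripper_width'],s['ft_force'])
f=grab('wrist'); g=grab('side'); pickle.dump((f,g),open('f5.pkl','wb'))
a=cv2.resize(f['img'][:300,100:],(660,480)); 
w=g['img'][70:190,190:350]; b=cv2.resize(w,(140,105))
cv2.imwrite('pics/w7.png',cv2.resize(f['img'],(800,600),interpolation=cv2.INTER_CUBIC))
h=pickle.load(open('f0.pkl','rb'))['side']
for u,v,z in [(257,114,0),(275,126,0),(292,115,0),(275,97,.1),(282,80,.15)]: print(px2w(h,u,v,z).round(3))
E
```

```text
[ 0.51917976 -0.18937087  0.28909604] 0.05180998719202407 [-0.56814227  0.50854027 -1.61502016]
[ 0.464 -0.571  0.   ]
[ 0.384 -0.462  0.   ]
[ 0.32  -0.567  0.   ]
[ 0.388 -0.511  0.1  ]
[ 0.363 -0.561  0.15 ]
```

View pics/w7.png

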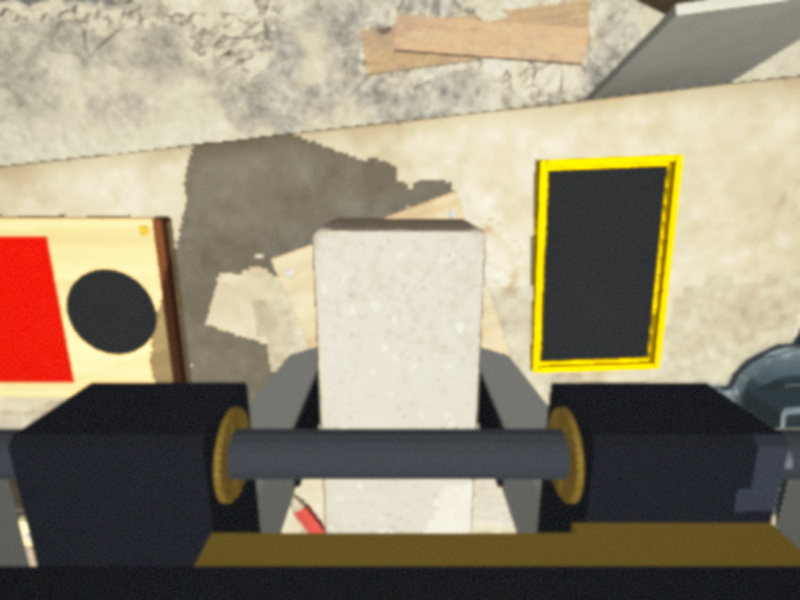

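```bash
python3 - <<'E'
from h import *
import pickle
f,g=pickle.load(open('f5.pkl','rb'));k=.64
P=np.array([px2w(f,u*k,v*k,.012) for u,v in [(539,160),(682,155),(660,371),(532,370)]]); print(P.round(4),P.mean(0))
Q=np.array([px2w(f,u*k,v*k,.005) for u,v in [(550,169),(667,167),(650,358),(542,360)]]); print(Q.round(4),Q.mean(0))
E=[np.arctan2(*(a[i][:2]-a[j][:2])[::-1]) for a in (P,Q) for i,j in((0,3),(1,2))];print(E)
E
```

```text
[[ 0.5946 -0.2962  0.012 ]
 [ 0.5926 -0.4006  0.012 ]
 [ 0.4219 -0.4     0.012 ]
 [ 0.4285 -0.2945  0.012 ]] [ 0.50939117 -0.34782896  0.012     ]
[[ 0.5878 -0.3067  0.005 ]
 [ 0.5846 -0.3943  0.005 ]
 [ 0.4309 -0.3947  0.005 ]
 [ 0.4339 -0.3046  0.005 ]] [ 0.50928576 -0.35007421  0.005     ]
[np.float64(-0.010477625071220633), np.float64(-0.00333359139744093), np.float64(-0.013117154069309182), np.float64(0.0024028490474402395)]
```

Emit:
{"fn": "move_arm", "kwargs": {"motion": [{"x": 0, "y": 0, "z": 0, "turn": -0.042}, {"x": -2, "y": 35, "z": 10, "turn": 0}, {"x": -2, "y": 40, "z": 20, "turn": 0}, {"x": -2, "y": 40, "z": 20, "turn": 0}, {"x": -2, "y": 35, "z": 25, "turn": 0}, {"x": 0, "y": 10, "z": 30, "turn": 0}, {"x": 0, "y": 0, "z": 30, "turn": 0}, {"x": 0, "y": 0, "z": 20, "turn": 0}]}}

```text
time: 20.55
tool_pos: [0.5085, -0.3499, 0.1313]
ee_rot: [-0.001, 1.0, -0.007, -0.001]
ft_force: [-0.4, -0.7, -1.7]
gripper_width: 0.0519
gripper_force: 22.0
```

Emit:
{"fn": "move_arm", "kwargs": {"motion": [{"x": 0, "y": 0, "z": 10, "turn": 0}, {"x": 0, "y": 0, "z": 0, "turn": 0}, {"x": 0, "y": 0, "z": 0, "turn": 0}, {"x": 0, "y": 0, "z": 0, "turn": 0}, {"x": 0, "y": 0, "z": 0, "turn": 0}, {"x": 0, "y": 0, "z": 0, "turn": 0}, {"x": 0, "y": 0, "z": 0, "turn": 0}, {"x": 0, "y": 0, "z": 0, "turn": 0}]}}

```text
time: 21.35
tool_pos: [0.509, -0.3502, 0.1239]
ee_rot: [0.0, 1.0, -0.007, 0.0]
ft_force: [0.1, 0.3, -1.3]
gripper_width: 0.0522
gripper_force: 22.0
```

```bash
python3 - <<'E'
from h import *
from scipy.spatial.transform import Rotation as R
s=r.get_state(); q=s['ee_rot']; print(s['tool_pos'],R.from_quat([*q[1:],q[0]]).as_matrix().round(4))
E
```

```text
[ 0.50902919 -0.35019441  0.12388256] [[ 9.999e-01 -1.320e-02  1.000e-04]
 [-1.320e-02 -9.999e-01 -1.000e-04]
 [ 1.000e-04  1.000e-04 -1.000e+00]]
```

Emit:
{"fn": "move_arm", "kwargs": {"motion": [{"x": 0, "y": -1, "z": 10, "turn": 0}, {"x": 0, "y": 0, "z": 7, "turn": 0}, {"x": 0, "y": 0, "z": 2, "turn": 0}, {"x": 0, "y": 0, "z": 1, "turn": 0}, {"x": 0, "y": 0, "z": 1, "turn": 0}, {"x": 0, "y": 0, "z": 1, "turn": 0}, {"x": 0, "y": 0, "z": 0, "turn": 0}, {"x": 0, "y": 0, "z": 0, "turn": 0}]}}

```text
time: 22.15
tool_pos: [0.5091, -0.3492, 0.1019]
ee_rot: [0.0, 1.0, -0.007, 0.0]
ft_force: [0.2, 0.4, -1.2]
gripper_width: 0.0517
gripper_force: 22.0
```

Emit:
{"fn": "move_arm", "kwargs": {"motion": [{"x": 0, "y": 0, "z": 1, "turn": 0}, {"x": 0, "y": 0, "z": 0, "turn": 0}, {"x": 0, "y": 0, "z": 0.5, "turn": 0}, {"x": 0, "y": 0, "z": 0, "turn": 0}, {"x": 0, "y": 0, "z": 0, "turn": 0}, {"x": 0, "y": 0, "z": 0, "turn": 0}, {"x": 0, "y": 0, "z": 0, "turn": 0}, {"x": 0, "y": 0, "z": 0, "turn": 0}]}}

```text
time: 22.95
tool_pos: [0.5091, -0.3493, 0.1017]
ee_rot: [0.0, 1.0, -0.007, 0.0]
ft_force: [-6.6, 5.1, 14.4]
gripper_width: 0.0518
gripper_force: 22.0
```

Emit:
{"fn": "move_arm", "kwargs": {"motion": [{"x": 0, "y": 0, "z": 0, "turn": 0}, {"x": 0, "y": 0, "z": 0, "turn": 0}, {"x": 0, "y": 0, "z": 0, "turn": 0}, {"x": 0, "y": 0, "z": 0, "turn": 0}, {"x": 0, "y": 0, "z": 0, "turn": 0}, {"x": 0, "y": 0, "z": -20, "turn": 0}, {"x": 0, "y": 0, "z": -40, "turn": 0}, {"x": 0, "y": 0, "z": -40, "turn": 0}], "jaw": 75}}

```text
time: 23.75
tool_pos: [0.5087, -0.349, 0.2008]
ee_rot: [-0.0, 1.0, -0.007, -0.001]
ft_force: [1.5, -0.1, 0.1]
gripper_width: 0.0747
gripper_force: 0.0
```

Emit:
{"fn": "move_arm", "kwargs": {"motion": [{"x": -10, "y": -10, "z": -30, "turn": 0}, {"x": -25, "y": -20, "z": -30, "turn": 0}, {"x": -30, "y": -25, "z": -20, "turn": 0}, {"x": -30, "y": -25, "z": 0, "turn": 0}, {"x": -25, "y": -20, "z": 0, "turn": 0}, {"x": -10, "y": 0, "z": 0, "turn": 0}, {"x": 0, "y": 0, "z": 0, "turn": 0}, {"x": 0, "y": 0, "z": 0, "turn": 0}], "jaw": 93}}

```text
time: 24.55
tool_pos: [0.3808, -0.248, 0.2804]
ee_rot: [0.0, 1.0, -0.007, 0.0]
ft_force: [0.5, 0.2, -0.1]
gripper_width: 0.093
gripper_force: 0.0
```

```bash
python3 - <<'E'
from h import *
import pickle
s=r.get_state(); print(s['tool_pos'],s['joints'].round(2))
f=grab('wrist'); g=grab('side'); pickle.dump((f,g),open('f6.pkl','wb'))
a=cv2.resize(f['img'],None,fx=1.05,fy=1.05,interpolation=cv2.INTER_CUBIC)
b=cv2.resize(g['img'][100:200,200:330],None,fx=2,fy=2,interpolation=cv2.INTER_CUBIC)
c=np.zeros((600,800,3),np.uint8); c[:a.shape[0],:a.shape[1]]=a; c[a.shape[0]-10:a.shape[0]-10+200,540:800]=b
cv2.imwrite('pics/w8.png',c)
E
```

```text
[ 0.38077734 -0.24801829  0.28035462] [-0.63 -0.38  1.92  0.    1.59  0.95]
```

View pics/w8.png

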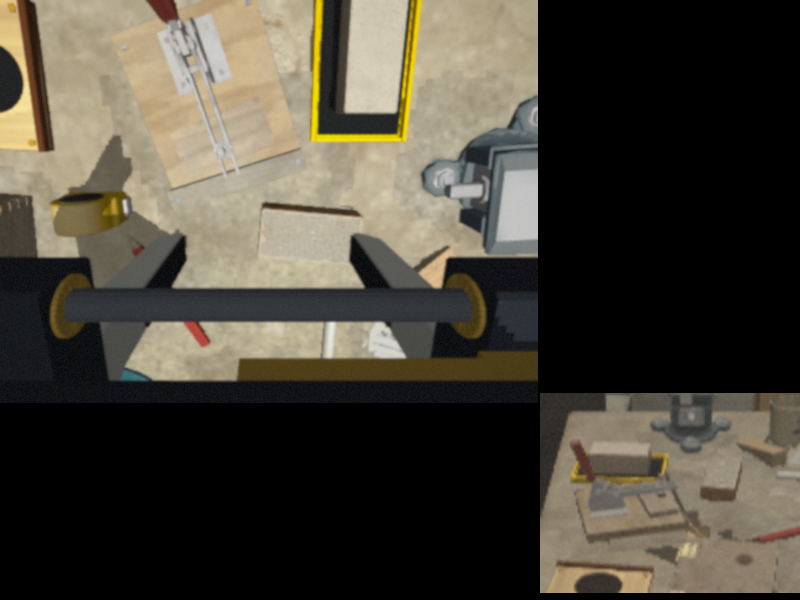

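```bash
python3 - <<'E'
from h import *
import pickle
f,g=pickle.load(open('f6.pkl','rb'));k=1/1.05
P=np.array([px2w(f,u*k,v*k,.032) for u,v in [(262,208),(362,216),(352,263),(258,254)]]); print(P.round(4),P.mean(0).round(4))
e=P[1]-P[0]; print(np.linalg.norm(e),np.degrees(np.arctan2(e[1],e[0])),np.linalg.norm(P[3]-P[0]))
e=P[2]-P[3]; print(np.linalg.norm(e),np.degrees(np.arctan2(e[1],e[0])))
# beech in tray check: top corners z .047
Q=np.array([px2w(f,u*k,v*k,.047) for u,v in [(342,113),(400,114)]]);print(Q.round(4))
Q=np.array([px2w(f,u*k,v*k,.012) for u,v in [(311,138),(407,139)]]);print(Q.round(4))
# color at cork columns
img=f['img']; u=int(308*k)
print([ (v,tuple(img[v,u].tolist())) for v in range(186,262,2)])
E
```

```text
[[ 0.3561 -0.241   0.032 ]
 [ 0.3455 -0.3505  0.032 ]
 [ 0.2893 -0.3427  0.032 ]
 [ 0.3019 -0.2355  0.032 ]] [ 0.3232 -0.2924  0.032 ]
0.1100956092505722 -95.52377911057296 0.05450562733704061
0.10801103474603205 -96.69400312330691
[[ 0.4545 -0.3199  0.047 ]
 [ 0.4528 -0.3758  0.047 ]]
[[ 0.4291 -0.2954  0.012 ]
 [ 0.4266 -0.4002  0.012 ]]
[(186, (156, 182, 192)), (188, (149, 174, 184)), (190, (147, 170, 178)), (192, (145, 169, 178)), (194, (146, 168, 174)), (196, (83, 99, 109)), (198, (29, 45, 63)), (200, (36, 54, 69)), (202, (114, 132, 145)), (204, (172, 191, 202)), (206, (167, 187, 193)), (208, (168, 189, 196)), (210, (165, 183, 190)), (212, (164, 184, 191)), (214, (163, 183, 191)), (216, (160, 181, 187)), (218, (164, 184, 191)), (220, (160, 180, 188)), (222, (161, 182, 190)), (224, (162, 182, 191)), (226, (166, 186, 195)), (228, (167, 186, 193)), (230, (161, 181, 189)), (232, (164, 185, 194)), (234, (164, 184, 193)), (236, (166, 187, 193)), (238, (164, 184, 192)), (240, (162, 182, 188)), (242, (162, 180, 188)), (244, (164, 184, 190)), (246, (163, 182, 189)), (248, (172, 195, 203)), (250, (162, 187, 199)), (252, (161, 189, 201)), (254, (163, 192, 204)), (256, (159, 189, 200)), (258, (154, 183, 192)), (260, (146, 175, 183))]
```

Emit:
{"fn": "move_arm", "kwargs": {"motion": [{"x": -28, "y": 22, "z": 0, "turn": 0}, {"x": -29, "y": 23, "z": 0, "turn": 0}, {"x": 0, "y": 0, "z": 0, "turn": -0.148}, {"x": 0, "y": 0, "z": 0, "turn": -0.148}, {"x": 0, "y": 0, "z": 0, "turn": -0.148}, {"x": 0, "y": 0, "z": 0, "turn": -0.148}, {"x": 0, "y": 0, "z": 0, "turn": -0.148}, {"x": 0, "y": 0, "z": 0, "turn": -0.148}]}}

```text
time: 25.45
tool_pos: [0.3233, -0.2923, 0.2798]
ee_rot: [-0.001, 0.905, 0.426, -0.0]
ft_force: [0.3, 0.6, 0.3]
gripper_width: 0.0935
gripper_force: 0.0
```

Emit:
{"fn": "move_arm", "kwargs": {"motion": [{"x": 0, "y": 0, "z": 0, "turn": -0.148}, {"x": 0, "y": 0, "z": 0, "turn": -0.148}, {"x": 0, "y": 0, "z": 0, "turn": -0.148}, {"x": 0, "y": 0, "z": 0, "turn": -0.148}, {"x": 0, "y": 0, "z": 0, "turn": 0}, {"x": 0, "y": 0, "z": 0, "turn": 0}, {"x": 0, "y": 0, "z": 0, "turn": 0}, {"x": 0, "y": 0, "z": 0, "turn": 0}]}}

```text
time: 26.25
tool_pos: [0.3229, -0.2918, 0.2801]
ee_rot: [-0.0, 0.744, 0.669, -0.0]
ft_force: [0.5, 0.4, 0.4]
gripper_width: 0.0929
gripper_force: 0.0
```

```bash
python3 - <<'E'
from h import *
import pickle
from scipy.spatial.transform import Rotation as R
s=r.get_state(); q=s['ee_rot']; print(s['tool_pos'],R.from_quat([*q[1:],q[0]]).as_matrix().round(3),s['joints'].round(2))
f=grab('wrist'); pickle.dump(f,open('f7.pkl','wb'))
cv2.imwrite('pics/w9.png',cv2.resize(f['img'],(800,600)))
g=f['img'].sum(2)
for v in (150,180,210,230): # cork side edges along rows
    print(v, g[v,170:345:3].tolist())
E
```

```text
[ 0.32285901 -0.29178852  0.28013894] [[ 0.106  0.994 -0.   ]
 [ 0.994 -0.106  0.   ]
 [ 0.    -0.    -1.   ]] [-0.79 -0.42  1.96 -0.    1.61 -0.69]
150 [496, 527, 530, 535, 523, 504, 503, 514, 526, 519, 511, 492, 505, 538, 543, 521, 524, 528, 534, 524, 511, 513, 517, 517, 526, 510, 515, 512, 493, 499, 507, 505, 497, 518, 517, 510, 526, 407, 484, 472, 483, 499, 520, 500, 519, 526, 506, 400, 506, 325, 487, 490, 484, 473, 458, 457, 445, 481, 486]
180 [554, 561, 567, 535, 524, 517, 514, 500, 493, 514, 524, 516, 504, 517, 537, 539, 535, 528, 517, 487, 559, 526, 514, 506, 519, 526, 522, 520, 521, 514, 532, 522, 514, 521, 512, 517, 513, 463, 491, 486, 500, 461, 472, 497, 502, 508, 535, 537, 515, 503, 503, 492, 483, 472, 471, 479, 491, 372, 452]
210 [610, 629, 457, 450, 524, 516, 504, 503, 521, 493, 506, 520, 521, 507, 515, 532, 533, 521, 522, 521, 512, 511, 516, 520, 519, 518, 527, 507, 528, 503, 504, 509, 505, 477, 503, 518, 547, 456, 512, 506, 520, 520, 516, 484, 468, 460, 464, 457, 461, 462, 471, 462, 458, 459, 459, 450, 457, 326, 438]
230 [86, 54, 265, 452, 449, 454, 463, 468, 482, 468, 466, 488, 531, 536, 524, 511, 502, 497, 494, 508, 507, 469, 453, 465, 455, 428, 421, 420, 423, 464, 470, 475, 486, 509, 512, 507, 518, 536, 544, 532, 513, 501, 514, 519, 513, 512, 518, 523, 515, 497, 506, 531, 543, 510, 461, 89, 45, 178, 253]
```

```bash
python3 - <<'E'
from h import *
import pickle
f=pickle.load(open('f7.pkl','rb')); im=f['img'].copy()
s=3;c=cv2.resize(im[90:290,140:400],None,fx=s,fy=s,interpolation=cv2.INTER_CUBIC)
a=np.array([.106,.994]);b=np.array([.994,-.106]);o=np.array([.323,-.2922])
for (L,W) in ((.0575,.030),):
  p=np.array([(w2px(f,[*(o+i*L*a+j*W*b),.032])+.5-(140,90))*s for i,j in((1,1),(1,-1),(-1,-1),(-1,1))]);print(p.round(0))
  cv2.polylines(c,[p.astype(int)],True,(0,255,0),1)
cv2.imwrite('pics/w10.png',c)
E
```

```text
[[434. 112.]
 [267. 112.]
 [274. 413.]
 [427. 413.]]
```

View pics/w10.png

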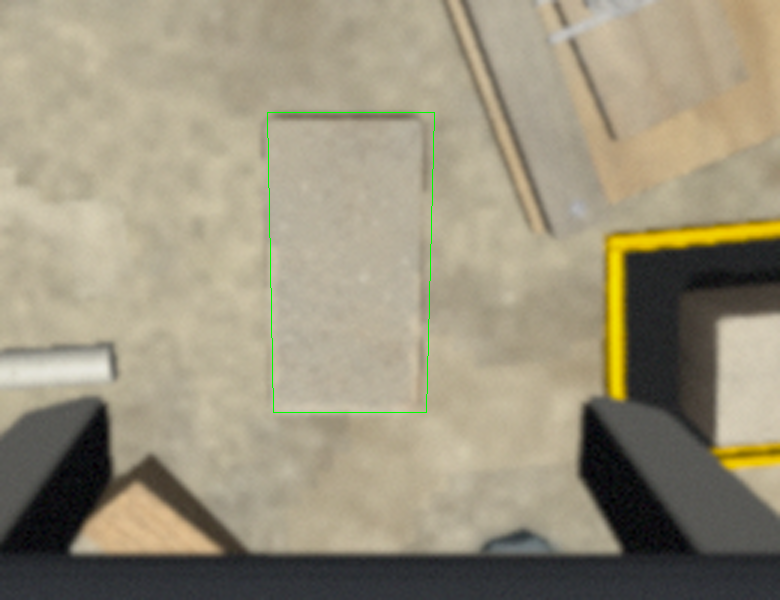

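Emit:
{"fn": "move_arm", "kwargs": {"motion": [{"x": 0, "y": -1.5, "z": 30, "turn": 0}, {"x": 0, "y": 0, "z": 40, "turn": 0}, {"x": 0, "y": 0, "z": 40, "turn": 0}, {"x": 0, "y": 0, "z": 35, "turn": 0}, {"x": 0, "y": 0, "z": 25, "turn": 0}, {"x": 0, "y": 0, "z": 10, "turn": 0}, {"x": 0, "y": 0, "z": 0, "turn": 0}, {"x": 0, "y": 0, "z": 0, "turn": 0}], "squeeze": 10}}

```text
time: 27.1
tool_pos: [0.3217, -0.292, 0.1016]
ee_rot: [0.001, 0.743, 0.669, 0.0]
ft_force: [-0.2, 0.6, 0.8]
gripper_width: 0.093
gripper_force: 0.0
```

Emit:
{"fn": "move_arm", "kwargs": {"motion": [{"x": 0, "y": 0, "z": 6, "turn": 0}, {"x": 0, "y": 0, "z": 5, "turn": 0}, {"x": 0, "y": 0, "z": 0, "turn": 0}, {"x": 0, "y": 0, "z": 0, "turn": 0}, {"x": 0, "y": 0, "z": 0, "turn": 0}, {"x": 0, "y": 0, "z": 0, "turn": 0}, {"x": 0, "y": 0, "z": 0, "turn": 0}, {"x": 0, "y": 0, "z": 0, "turn": 0}]}}

```text
time: 27.9
tool_pos: [0.3213, -0.2916, 0.0893]
ee_rot: [0.0, 0.743, 0.669, -0.0]
ft_force: [0.3, 0.3, -0.6]
gripper_width: 0.093
gripper_force: 0.0
```

Emit:
{"fn": "move_arm", "kwargs": {"motion": [{"x": 0, "y": 0, "z": 0, "turn": 0}, {"x": 0, "y": 0, "z": 0, "turn": 0}, {"x": 0, "y": 0, "z": 0, "turn": 0}, {"x": 0, "y": 0, "z": 0, "turn": 0}, {"x": 0, "y": 0, "z": 0, "turn": 0}, {"x": 0, "y": 0, "z": 0, "turn": 0}, {"x": 0, "y": 0, "z": 0, "turn": 0}, {"x": 0, "y": 0, "z": 0, "turn": 0}], "jaw": 50}}

```text
time: 28.7
tool_pos: [0.3213, -0.2916, 0.0893]
ee_rot: [0.0, 0.743, 0.669, 0.0]
ft_force: [0.1, -0.1, 0.2]
gripper_width: 0.0599
gripper_force: 10.0
```

Emit:
{"fn": "move_arm", "kwargs": {"motion": [{"x": 0, "y": 0, "z": -15, "turn": 0}, {"x": 0, "y": 0, "z": -35, "turn": 0}, {"x": 0, "y": 0, "z": -40, "turn": 0}, {"x": 0, "y": 0, "z": -40, "turn": 0}, {"x": 0, "y": 0, "z": -30, "turn": 0.138}, {"x": 0, "y": 0, "z": -30, "turn": 0.138}, {"x": 0, "y": 0, "z": 0, "turn": 0.138}, {"x": 0, "y": 0, "z": 0, "turn": 0.138}]}}

```text
time: 29.5
tool_pos: [0.3214, -0.2917, 0.2802]
ee_rot: [0.001, 0.898, 0.439, 0.0]
ft_force: [-0.6, -0.2, -0.6]
gripper_width: 0.0598
gripper_force: 10.0
```

Emit:
{"fn": "move_arm", "kwargs": {"motion": [{"x": 0, "y": 0, "z": 0, "turn": 0.138}, {"x": 0, "y": 0, "z": 0, "turn": 0.138}, {"x": 0, "y": 0, "z": 0, "turn": 0.138}, {"x": 0, "y": 0, "z": 0, "turn": 0.138}, {"x": 0, "y": 0, "z": 0, "turn": 0.138}, {"x": 0, "y": 0, "z": 0, "turn": 0.138}, {"x": 0, "y": 0, "z": 0, "turn": 0.138}, {"x": 10, "y": -20, "z": 0, "turn": 0}]}}

```text
time: 30.3
tool_pos: [0.3318, -0.2729, 0.2791]
ee_rot: [0.0, 1.0, -0.029, -0.0]
ft_force: [0.2, -0.2, -1.1]
gripper_width: 0.0603
gripper_force: 10.0
```

Emit:
{"fn": "move_arm", "kwargs": {"motion": [{"x": 15, "y": -40, "z": 0, "turn": 0}, {"x": 15, "y": -40, "z": 0, "turn": 0}, {"x": 15, "y": -40, "z": 0, "turn": 0}, {"x": 15, "y": -40, "z": 0, "turn": 0}, {"x": 15, "y": -40, "z": 0, "turn": 0}, {"x": 15, "y": -40, "z": 0, "turn": 0}, {"x": 15, "y": -40, "z": 0, "turn": 0}, {"x": 15, "y": -40, "z": 0, "turn": 0}]}}

```text
time: 31.1
tool_pos: [0.4688, 0.0432, 0.2793]
ee_rot: [0.0, 1.0, -0.025, 0.0]
ft_force: [0.6, -0.4, -0.5]
gripper_width: 0.0598
gripper_force: 10.0
```

Emit:
{"fn": "move_arm", "kwargs": {"motion": [{"x": 15, "y": -40, "z": 0, "turn": 0}, {"x": 13, "y": -36, "z": 0, "turn": 0}, {"x": 0, "y": 0, "z": 20, "turn": 0}, {"x": 0, "y": 0, "z": 30, "turn": 0}, {"x": 0, "y": 0, "z": 30, "turn": 0}, {"x": 0, "y": 0, "z": 10, "turn": 0}, {"x": 0, "y": 0, "z": 0, "turn": 0}, {"x": 0, "y": 0, "z": 0, "turn": 0}]}}

```text
time: 31.9
tool_pos: [0.5008, 0.1158, 0.1906]
ee_rot: [-0.0, 1.0, -0.026, 0.001]
ft_force: [-0.2, 0.6, -0.2]
gripper_width: 0.0601
gripper_force: 10.0
```

```bash
python3 - <<'E'
from h import *
import pickle
from scipy.spatial.transform import Rotation as R
s=r.get_state(); q=s['ee_rot']; print(s['tool_pos'],R.from_quat([*q[1:],q[0]]).as_matrix().round(4)[:,0],s['gripper_width'],s['ft_force'])
f=pickle.load(open('f5.pkl','rb'))[0]; f4=pickle.load(open('f4.pkl','rb'))
im=f4['img']; h=cv2.inRange(im,(0,0,110),(60,60,255))
ys,xs=np.nonzero(h); print(len(xs),xs.min(),xs.max(),ys.min(),ys.max())
# red outer edges in f4 by row / col
for v in (150,170,190,210,225): x=np.nonzero(h[v])[0]; print(v,x.min(),x.max(),px2w(f4,x.min(),v+.5,.012).round(4),px2w(f4,x.max()+1,v+.5,.012).round(4))
for u in (230,245,260,275,288): y=np.nonzero(h[:140,u])[0]; print(u,px2w(f4,u+.5,y.min(),.012).round(4))
E
```

```text
[0.50079437 0.11578165 0.19062461] [ 0.9987 -0.0513  0.0012] 0.06014855632281256 [-0.23525824  0.59207028 -0.19921624]
284 222 292 127 202
150 223 291 [0.5413 0.1447 0.012 ] [0.5379 0.081  0.012 ]
170 291 291 [0.5192 0.0824 0.012 ] [0.5192 0.0814 0.012 ]
190 224 290 [0.5032 0.1468 0.012 ] [0.4998 0.0828 0.012 ]Traceback (most recent call last):
  File "<stdin>", line 9, in <module>
    return umr_minimum(a, axis, None, out, keepdims, initial, where)
ValueError: zero-size array to reduction operation minimum which has no identity
```

Emit:
{"fn": "move_arm", "kwargs": {"motion": [{"x": 0, "y": 0.5, "z": 25, "turn": 0}, {"x": 0, "y": 0, "z": 30, "turn": 0}, {"x": 0, "y": 0, "z": 20, "turn": 0}, {"x": 0, "y": 0, "z": 8, "turn": 0}, {"x": 0, "y": 0, "z": 3, "turn": 0}, {"x": 0, "y": 0, "z": 0, "turn": 0}, {"x": 0, "y": 0, "z": 0, "turn": 0}, {"x": 0, "y": 0, "z": 0, "turn": 0}]}}

```text
time: 32.7
tool_pos: [0.5008, 0.1154, 0.1043]
ee_rot: [-0.0, 1.0, -0.026, 0.001]
ft_force: [0.8, -0.1, -0.4]
gripper_width: 0.0599
gripper_force: 10.0
```

Emit:
{"fn": "move_arm", "kwargs": {"motion": [{"x": 0, "y": 0, "z": 1, "turn": 0}, {"x": 0, "y": 0, "z": 1, "turn": 0}, {"x": 0, "y": 0, "z": 0.5, "turn": 0}, {"x": 0, "y": 0, "z": 0, "turn": 0}, {"x": 0, "y": 0, "z": 0, "turn": 0}, {"x": 0, "y": 0, "z": 0, "turn": 0}, {"x": 0, "y": 0, "z": 0, "turn": 0}, {"x": 0, "y": 0, "z": 0, "turn": 0}]}}

```text
time: 33.5
tool_pos: [0.5004, 0.1153, 0.1012]
ee_rot: [-0.0, 1.0, -0.026, 0.0]
ft_force: [-2.7, -1.7, 5.5]
gripper_width: 0.0602
gripper_force: 10.0
```

Contact; release, rise, and check the red margins.

Emit:
{"fn": "move_arm", "kwargs": {"motion": [{"x": 0, "y": 0, "z": 0, "turn": 0}, {"x": 0, "y": 0, "z": 0, "turn": 0}, {"x": 0, "y": 0, "z": 0, "turn": 0}, {"x": 0, "y": 0, "z": 0, "turn": 0}, {"x": 0, "y": 0, "z": 0, "turn": 0}, {"x": 0, "y": 0, "z": 0, "turn": 0}, {"x": 0, "y": 0, "z": -25, "turn": 0}, {"x": 0, "y": 0, "z": -40, "turn": 0}], "jaw": 93}}

```text
time: 34.3
tool_pos: [0.4993, 0.1151, 0.1643]
ee_rot: [0.0, 1.0, -0.026, -0.002]
ft_force: [0.3, 0.8, 0.9]
gripper_width: 0.0929
gripper_force: 0.0
```

Emit:
{"fn": "move_arm", "kwargs": {"motion": [{"x": 0, "y": 0, "z": -40, "turn": 0}, {"x": -20, "y": 0, "z": -40, "turn": 0}, {"x": -10, "y": 0, "z": -40, "turn": 0}, {"x": 0, "y": 0, "z": 0, "turn": 0}, {"x": 0, "y": 0, "z": 0, "turn": 0}, {"x": 0, "y": 0, "z": 0, "turn": 0}, {"x": 0, "y": 0, "z": 0, "turn": 0}, {"x": 0, "y": 0, "z": 0, "turn": 0}]}}

```text
time: 35.1
tool_pos: [0.4704, 0.1168, 0.2846]
ee_rot: [0.0, 1.0, -0.026, -0.001]
ft_force: [0.2, -1.6, 0.2]
gripper_width: 0.0931
gripper_force: 0.0
```

```bash
python3 - <<'E'
from h import *
import pickle
s=r.get_state(); print(s['tool_pos'])
f=grab('wrist'); pickle.dump(f,open('f8.pkl','wb'))
im=f['img'].astype(int); h=(im[...,2]>90)&(im[...,2]>2.2*im[...,1])
ys,xs=np.nonzero(h); print(len(xs),xs.min(),xs.max(),ys.min(),ys.max())
# predicted red & cork outlines
a=np.array([np.cos(.052),-np.sin(.052)]);b=np.array([-a[1],a[0]])
for L,W,z,o in((.061,.033,.012,(.501,.1155)),(.0575,.030,.044,(.501,.1155)),(.0575,.030,.012,(.501,.1155))):
  print(z,[w2px(f,[*(np.array(o)+i*L*a+j*W*b),z]).round(1).tolist() for i,j in((1,1),(1,-1),(-1,-1),(-1,1))])
for v in range(ys.min(),ys.max()+1,4): x=np.nonzero(h[v])[0]; print(v,''.join('#' if t else '.' for t in h[v,xs.min()-1:xs.max()+2]))
E
```

```text
[0.47038721 0.1167743  0.28462999]
277 227 283 93 100
0.012 [[225.7, 91.8], [284.6, 91.9], [281.9, 196.6], [228.1, 196.5]]
0.044 [[225.8, 93.4], [284.6, 93.5], [281.8, 201.4], [228.3, 201.3]]
0.012 [[228.4, 95.1], [281.8, 95.2], [279.5, 193.8], [230.5, 193.8]]
93 ...###..#####.####.........................................
97 .#########################################################.
```

```bash
python3 - <<'E'
from h import *
import pickle
f=pickle.load(open('f8.pkl','rb')); im=f['img']
print([(v,*im[v,255].tolist()) for v in range(88,110)])
print([(v,*im[v,255].tolist()) for v in range(184,212)])
for v in (115,150,185):
  print(v,[(u,*im[v,u].tolist()) for u in list(range(220,236))]); print([(u,*im[v,u].tolist()) for u in list(range(274,292))])
E
```

```text
[(88, 173, 240, 252), (89, 167, 236, 251), (90, 163, 232, 249), (91, 155, 225, 248), (92, 134, 199, 249), (93, 90, 134, 251), (94, 41, 66, 252), (95, 9, 34, 252), (96, 5, 29, 252), (97, 25, 39, 244), (98, 63, 81, 208), (99, 121, 143, 192), (100, 174, 202, 222), (101, 199, 225, 236), (102, 200, 226, 236), (103, 196, 222, 232), (104, 190, 216, 226), (105, 187, 212, 223), (106, 188, 211, 222), (107, 187, 212, 220), (108, 190, 214, 221), (109, 191, 214, 221)]
[(184, 196, 218, 224), (185, 193, 216, 224), (186, 196, 218, 224), (187, 195, 219, 223), (188, 194, 217, 223), (189, 194, 217, 224), (190, 193, 216, 223), (191, 193, 217, 224), (192, 190, 215, 223), (193, 186, 211, 221), (194, 181, 205, 217), (195, 185, 210, 220), (196, 186, 211, 220), (197, 186, 209, 219), (198, 193, 214, 222), (199, 194, 217, 223), (200, 197, 218, 223), (201, 199, 220, 224), (202, 197, 220, 224), (203, 190, 214, 221), (204, 168, 196, 207), (205, 132, 167, 184), (206, 104, 140, 158), (207, 93, 120, 136), (208, 95, 116, 127), (209, 102, 122, 131), (210, 125, 148, 157), (211, 153, 178, 188)]
115 [(220, 91, 134, 159),
[... 1499 characters left out ...]
, 182, 244, 253), (223, 178, 244, 253), (224, 176, 242, 253), (225, 164, 234, 250), (226, 137, 200, 229), (227, 118, 163, 188), (228, 138, 168, 187), (229, 174, 201, 216), (230, 194, 221, 230), (231, 197, 220, 228), (232, 193, 217, 226), (233, 195, 218, 226), (234, 196, 220, 225), (235, 203, 224, 231)]
[(274, 185, 210, 220), (275, 188, 214, 222), (276, 191, 215, 222), (277, 193, 217, 224), (278, 191, 216, 222), (279, 190, 213, 222), (280, 171, 195, 222), (281, 147, 182, 235), (282, 148, 208, 250), (283, 173, 238, 254), (284, 186, 247, 254), (285, 187, 248, 254), (286, 188, 248, 254), (287, 188, 248, 254), (288, 188, 248, 254), (289, 188, 248, 254), (290, 191, 249, 254), (291, 188, 248, 254)]
```

Emit:
{"fn": "move_arm", "kwargs": {"motion": [{"x": 15, "y": 0, "z": 30, "turn": 0}, {"x": 15, "y": 0, "z": 40, "turn": 0}, {"x": 0, "y": 0, "z": 40, "turn": 0}, {"x": 0, "y": 0, "z": 40, "turn": 0}, {"x": 0, "y": 0, "z": 25, "turn": 0}, {"x": 0, "y": 0, "z": 9, "turn": 0}, {"x": 0, "y": 0, "z": 0, "turn": 0}, {"x": 0, "y": 0, "z": 0, "turn": 0}]}}

```text
time: 35.95
tool_pos: [0.5009, 0.1154, 0.1031]
ee_rot: [-0.0, 1.0, -0.026, 0.001]
ft_force: [0.1, 0.5, 0.2]
gripper_width: 0.093
gripper_force: 0.0
```

Emit:
{"fn": "move_arm", "kwargs": {"motion": [{"x": 0, "y": 0, "z": 0, "turn": 0}, {"x": 0, "y": 0, "z": 0, "turn": 0}, {"x": 0, "y": 0, "z": 0, "turn": 0}, {"x": 0, "y": 0, "z": 0, "turn": 0}, {"x": 0, "y": 0, "z": 0, "turn": 0}, {"x": 0, "y": 0, "z": 0, "turn": 0}, {"x": 0, "y": 0, "z": 0, "turn": 0}, {"x": 0, "y": 0, "z": 0, "turn": 0}], "jaw": 50, "squeeze": 10}}

```text
time: 36.75
tool_pos: [0.5004, 0.1153, 0.102]
ee_rot: [-0.0, 1.0, -0.026, 0.0]
ft_force: [-1.5, -0.6, 4.0]
gripper_width: 0.06
gripper_force: 10.0
```

Emit:
{"fn": "move_arm", "kwargs": {"motion": [{"x": 0, "y": 0, "z": -4, "turn": 0}, {"x": 0, "y": 0, "z": -2, "turn": 0}, {"x": 1.8, "y": 0, "z": 0, "turn": 0}, {"x": 1.7, "y": 0, "z": 0, "turn": 0}, {"x": 0, "y": 0, "z": 0, "turn": 0}, {"x": 0, "y": 0, "z": 4, "turn": 0}, {"x": 0, "y": 0, "z": 2.5, "turn": 0}, {"x": 0, "y": 0, "z": 0, "turn": 0}]}}

```text
time: 37.55
tool_pos: [0.5039, 0.1151, 0.1011]
ee_rot: [0.0, 1.0, -0.026, 0.0]
ft_force: [0.9, 0.4, 0.4]
gripper_width: 0.0599
gripper_force: 10.0
```

Emit:
{"fn": "move_arm", "kwargs": {"motion": [{"x": 0, "y": 0, "z": 0, "turn": 0}, {"x": 0, "y": 0, "z": 0, "turn": 0}, {"x": 0, "y": 0, "z": 0, "turn": 0}, {"x": 0, "y": 0, "z": 0, "turn": 0}, {"x": 0, "y": 0, "z": 0, "turn": 0}, {"x": 0, "y": 0, "z": 0, "turn": 0}, {"x": 0, "y": 0, "z": 0, "turn": 0}, {"x": 0, "y": 0, "z": 0, "turn": 0}]}}

```text
time: 38.35
tool_pos: [0.5038, 0.1151, 0.1012]
ee_rot: [0.0, 1.0, -0.026, -0.0]
ft_force: [-0.1, -0.3, -0.3]
gripper_width: 0.06
gripper_force: 10.0
```

Emit:
{"fn": "move_arm", "kwargs": {"motion": [{"x": 0, "y": 0, "z": 0.7, "turn": 0}, {"x": 0, "y": 0, "z": 0, "turn": 0}, {"x": 0, "y": 0, "z": 0, "turn": 0}, {"x": 0, "y": 0, "z": 0, "turn": 0}, {"x": 0, "y": 0, "z": 0, "turn": 0}, {"x": 0, "y": 0, "z": 0, "turn": 0}, {"x": 0, "y": 0, "z": 0, "turn": 0}, {"x": 0, "y": 0, "z": 0, "turn": 0}]}}

```text
time: 39.15
tool_pos: [0.5039, 0.1151, 0.1011]
ee_rot: [0.0, 1.0, -0.026, 0.0]
ft_force: [-3.7, -1.0, 7.5]
gripper_width: 0.0596
gripper_force: 10.0
```

Emit:
{"fn": "move_arm", "kwargs": {"motion": [{"x": 0, "y": 0, "z": 0, "turn": 0}, {"x": 0, "y": 0, "z": 0, "turn": 0}, {"x": 0, "y": 0, "z": 0, "turn": 0}, {"x": 0, "y": 0, "z": 0, "turn": 0}, {"x": 0, "y": 0, "z": 0, "turn": 0}, {"x": 0, "y": 0, "z": 0, "turn": 0}, {"x": 0, "y": 0, "z": -25, "turn": 0}, {"x": 0, "y": 0, "z": -40, "turn": 0}], "jaw": 93}}

```text
time: 39.95
tool_pos: [0.5028, 0.1149, 0.1641]
ee_rot: [0.0, 1.0, -0.026, -0.002]
ft_force: [0.9, 0.1, 0.9]
gripper_width: 0.0926
gripper_force: 0.0
```

Emit:
{"fn": "move_arm", "kwargs": {"motion": [{"x": 0, "y": 0, "z": -40, "turn": 0}, {"x": -20, "y": 0, "z": -40, "turn": 0}, {"x": -13, "y": 0, "z": -40, "turn": 0}, {"x": 0, "y": 0, "z": 0, "turn": 0}, {"x": 0, "y": 0, "z": 0, "turn": 0}, {"x": 0, "y": 0, "z": 0, "turn": 0}, {"x": 0, "y": 0, "z": 0, "turn": 0}, {"x": 0, "y": 0, "z": 0, "turn": 0}]}}

```text
time: 40.75
tool_pos: [0.4709, 0.1167, 0.2844]
ee_rot: [0.0, 1.0, -0.026, -0.001]
ft_force: [-0.1, -0.1, 0.6]
gripper_width: 0.0932
gripper_force: 0.0
```

```bash
cat > chk.py <<'E'
from h import *
import pickle
s=r.get_state(); print(s['tool_pos'],s['ee_rot'],s['joints'].round(2))
f=grab('wrist'); pickle.dump(f,open('f9.pkl','wb')); im=f['img'].astype(int)
a=np.array([np.cos(.052),-np.sin(.052)]);b=np.array([-a[1],a[0]])
for L,W,z,o in((.061,.033,.012,(.501,.1155)),(.0575,.030,.044,(.501,.1155))):
  print(z,[w2px(f,[*(np.array(o)+i*L*a+j*W*b),z]).round(1).tolist() for i,j in((1,1),(1,-1),(-1,-1),(-1,1))])
for u in (235,255,275): print(u,[(v,*im[v,u].tolist()) for v in list(range(88,106))+list(range(198,208))])
for v in (115,185):
  print(v,[(u,im[v,u].tolist()) for u in list(range(223,232))+list(range(278,287))])
E
python3 chk.py
```

```text
[0.47090897 0.1167312  0.28439444] [ 2.01336458e-04  9.99670242e-01 -2.56624459e-02 -8.97484980e-04] [ 0.19 -0.3   1.86 -0.    1.58  1.81]
0.012 [[225.7, 92.3], [284.6, 92.4], [281.9, 197.0], [228.1, 197.0]]
0.044 [[225.8, 94.0], [284.6, 94.0], [281.8, 201.9], [228.2, 201.8]]
235 [(88, 97, 139, 163), (89, 93, 133, 156), (90, 91, 129, 149), (91, 86, 124, 147), (92, 81, 111, 149), (93, 59, 83, 151), (94, 37, 48, 149), (95, 50, 63, 149), (96, 110, 127, 170), (97, 158, 182, 200), (98, 185, 211, 221), (99, 191, 217, 224), (100, 192, 217, 225), (101, 192, 217, 224), (102, 191, 218, 225), (103, 191, 218, 224), (104, 193, 218, 224), (105, 191, 217, 224), (198, 208, 226, 232), (199, 210, 228, 233), (200, 215, 232, 237), (201, 211, 232, 239), (202, 199, 234, 244), (203, 182, 238, 250), (204, 176, 241, 252), (205, 180, 242, 253), (206, 177, 240, 251), (207, 175, 232, 245)]
255 [(88, 177, 242, 253), (89, 168, 237, 251), (90, 164, 233, 250), (91, 158, 229, 249), (92, 139, 209, 249), (93, 103, 154, 249), (94, 60, 87, 241), (95, 60, 74, 205), (96, 111, 132, 185), (97, 163, 189, 215), (98, 190, 219,
[... 1152 characters left out ...]
 (230, [197, 220, 227]), (231, [194, 218, 225]), (278, [195, 218, 224]), (279, [193, 217, 224]), (280, [191, 217, 224]), (281, [188, 213, 226]), (282, [165, 190, 217]), (283, [122, 143, 200]), (284, [95, 129, 201]), (285, [107, 157, 207]), (286, [122, 178, 213])]
185 [(223, [179, 243, 253]), (224, [177, 243, 253]), (225, [163, 233, 249]), (226, [137, 200, 228]), (227, [117, 161, 187]), (228, [137, 168, 186]), (229, [175, 204, 219]), (230, [194, 219, 229]), (231, [195, 219, 227]), (278, [191, 216, 223]), (279, [190, 213, 224]), (280, [176, 199, 224]), (281, [144, 178, 233]), (282, [145, 203, 249]), (283, [169, 236, 253]), (284, [182, 245, 254]), (285, [186, 247, 254]), (286, [186, 248, 254])]
```

Emit:
{"fn": "move_arm", "kwargs": {"motion": [{"x": 0, "y": 0, "z": 0, "turn": -0.1475}, {"x": 0, "y": 0, "z": 0, "turn": -0.1475}, {"x": 0, "y": 0, "z": 0, "turn": -0.1475}, {"x": 0, "y": 0, "z": 0, "turn": -0.1475}, {"x": 0, "y": 0, "z": 0, "turn": -0.1475}, {"x": 0, "y": 0, "z": 0, "turn": -0.1475}, {"x": 0, "y": 0, "z": 0, "turn": -0.1475}, {"x": 0, "y": 0, "z": 0, "turn": -0.1475}]}}

```text
time: 41.6
tool_pos: [0.4709, 0.1168, 0.2851]
ee_rot: [-0.0, 0.843, 0.537, -0.0]
ft_force: [-0.0, -0.2, 0.3]
gripper_width: 0.0929
gripper_force: 0.0
```

Emit:
{"fn": "move_arm", "kwargs": {"motion": [{"x": 0, "y": 0, "z": 0, "turn": -0.1475}, {"x": 0, "y": 0, "z": 0, "turn": -0.1475}, {"x": 0, "y": 0, "z": 0, "turn": -0.1475}, {"x": 30, "y": 10, "z": 0, "turn": 0}, {"x": 40, "y": 15, "z": 0, "turn": 0}, {"x": 40, "y": 15, "z": 0, "turn": 0}, {"x": 30, "y": 10, "z": 0, "turn": 0}, {"x": 0, "y": 0, "z": 0, "turn": 0}]}}

```text
time: 42.4
tool_pos: [0.5214, 0.2596, 0.2842]
ee_rot: [-0.001, 0.706, 0.708, -0.001]
ft_force: [-0.3, -0.6, -0.4]
gripper_width: 0.0932
gripper_force: 0.0
```

```bash
python3 - <<'E'
from h import *
import pickle
from scipy.spatial.transform import Rotation as R
f=grab('wrist'); pickle.dump(f,open('f10.pkl','wb'))
s=r.get_state(); q=s['ee_rot']; print(s['tool_pos'],R.from_quat([*q[1:],q[0]]).as_matrix().round(4)[:,:2].tolist())
# lid positions via bright/gray circles
g=cv2.medianBlur(cv2.cvtColor(f['img'],cv2.COLOR_BGR2GRAY),3)
for x,y,z,R_ in((.541,.3212,.069,.027),(.439,.323,.087,.030)):
  c=w2px(f,(x,y,z)); rr=np.linalg.norm(w2px(f,(x+R_,y,z))-c); print('pred',c.round(1),rr.round(1))
  x0,y0=np.maximum((c-rr*1.6).astype(int),0); sub=g[y0:int(c[1]+rr*1.6),x0:int(c[0]+rr*1.6)]
  h=cv2.HoughCircles(sub,cv2.HOUGH_GRADIENT,1,200,param1=80,param2=10,minRadius=int(rr*.8),maxRadius=int(rr*1.2))
  if h is not None:
    for k in h[0][:2]: print(k, px2w(f,k[0]+x0,k[1]+y0,z).round(4))
E
```

```text
[0.52098017 0.258195   0.28434555] [[-0.0025, 1.0], [1.0, 0.0025], [-0.0007, -0.0018]]
pred [277.2 123.9] 28.0
[43.5 45.5 28. ] [0.5394 0.3207 0.069 ]
pred [166.  122.2] 33.1
[55.5 56.5 31.5] [0.4402 0.3201 0.087 ]
```

Emit:
{"fn": "move_arm", "kwargs": {"motion": [{"x": 30, "y": 10, "z": 0, "turn": 0}, {"x": 32, "y": 9, "z": 10, "turn": 0}, {"x": 0, "y": 0, "z": 30, "turn": 0}, {"x": 0, "y": 0, "z": 35, "turn": 0}, {"x": 0, "y": 0, "z": 25, "turn": 0}, {"x": 0, "y": 0, "z": 0, "turn": 0}, {"x": 0, "y": 0, "z": 0, "turn": 0}, {"x": 0, "y": 0, "z": 0, "turn": 0}], "jaw": 76}}

```text
time: 43.25
tool_pos: [0.5404, 0.3187, 0.1877]
ee_rot: [0.0, 0.707, 0.707, 0.001]
ft_force: [0.4, 0.1, 0.3]
gripper_width: 0.0761
gripper_force: 0.0
```

Emit:
{"fn": "move_arm", "kwargs": {"motion": [{"x": 0, "y": 0, "z": 25, "turn": 0}, {"x": 0, "y": 0, "z": 25, "turn": 0}, {"x": 0, "y": 0, "z": 16, "turn": 0}, {"x": 0, "y": 0, "z": 6, "turn": 0}, {"x": 0, "y": 0, "z": 0, "turn": 0}, {"x": 0, "y": 0, "z": 0, "turn": 0}, {"x": 0, "y": 0, "z": 0, "turn": 0}, {"x": 0, "y": 0, "z": 0, "turn": 0}]}}

```text
time: 44.05
tool_pos: [0.5401, 0.319, 0.1145]
ee_rot: [0.0, 0.707, 0.707, 0.001]
ft_force: [-0.2, 0.2, -0.6]
gripper_width: 0.0758
gripper_force: 0.0
```

Emit:
{"fn": "move_arm", "kwargs": {"motion": [{"x": 0, "y": 0, "z": 0, "turn": 0}, {"x": 0, "y": 0, "z": 0, "turn": 0}, {"x": 0, "y": 0, "z": 0, "turn": 0}, {"x": 0, "y": 0, "z": 0, "turn": 0}, {"x": 0, "y": 0, "z": 0, "turn": 0}, {"x": 0, "y": 0, "z": 0, "turn": 0}, {"x": 0, "y": 0, "z": 0, "turn": 0}, {"x": 0, "y": 0, "z": 0, "turn": 0}], "jaw": 46, "squeeze": 20}}

```text
time: 44.85
tool_pos: [0.5398, 0.3188, 0.1136]
ee_rot: [0.0, 0.707, 0.707, 0.0]
ft_force: [0.3, -0.2, 0.5]
gripper_width: 0.0535
gripper_force: 20.0
```

Emit:
{"fn": "move_arm", "kwargs": {"motion": [{"x": 0, "y": 0, "z": -15, "turn": 0}, {"x": 0, "y": 0, "z": -35, "turn": 0}, {"x": 0, "y": 0, "z": -30, "turn": 0}, {"x": -30, "y": -5, "z": 0, "turn": 0}, {"x": -40, "y": -10, "z": 0, "turn": 0}, {"x": -40, "y": -10, "z": 0, "turn": 0}, {"x": -21, "y": -10, "z": 0, "turn": 0}, {"x": 0, "y": 0, "z": 15, "turn": 0}]}}

```text
time: 45.65
tool_pos: [0.5048, 0.186, 0.1812]
ee_rot: [0.001, 0.708, 0.707, 0.002]
ft_force: [-0.2, 0.7, -1.5]
gripper_width: 0.0533
gripper_force: 20.0
```

Emit:
{"fn": "move_arm", "kwargs": {"motion": [{"x": 0, "y": 0, "z": 25, "turn": 0}, {"x": 0, "y": 0, "z": 20, "turn": 0}, {"x": 0, "y": 0, "z": 8, "turn": 0}, {"x": 0, "y": 0, "z": 3, "turn": 0}, {"x": 0, "y": 0, "z": 0, "turn": 0}, {"x": 0, "y": 0, "z": 0, "turn": 0}, {"x": 0, "y": 0, "z": 0, "turn": 0}, {"x": 0, "y": 0, "z": 0, "turn": 0}]}}

```text
time: 46.45
tool_pos: [0.505, 0.1879, 0.1231]
ee_rot: [0.0, 0.707, 0.707, 0.0]
ft_force: [-0.3, 0.0, -1.2]
gripper_width: 0.0534
gripper_force: 20.0
```

Emit:
{"fn": "move_arm", "kwargs": {"motion": [{"x": 0, "y": 0, "z": 3, "turn": 0}, {"x": 0, "y": 0, "z": 1, "turn": 0}, {"x": 0, "y": 0, "z": 1, "turn": 0}, {"x": 0, "y": 0, "z": 0.7, "turn": 0}, {"x": 0, "y": 0, "z": 0, "turn": 0}, {"x": 0, "y": 0, "z": 0, "turn": 0}, {"x": 0, "y": 0, "z": 0, "turn": 0}, {"x": 0, "y": 0, "z": 0, "turn": 0}]}}

```text
time: 47.25
tool_pos: [0.5048, 0.1878, 0.1176]
ee_rot: [-0.0, 0.707, 0.707, -0.0]
ft_force: [-5.1, -2.0, 9.9]
gripper_width: 0.0534
gripper_force: 20.0
```

Emit:
{"fn": "move_arm", "kwargs": {"motion": [{"x": 0, "y": 0, "z": 0, "turn": 0}, {"x": 0, "y": 0, "z": 0, "turn": 0}, {"x": 0, "y": 0, "z": 0, "turn": 0}, {"x": 0, "y": 0, "z": 0, "turn": 0}, {"x": 0, "y": 0, "z": 0, "turn": 0}, {"x": 0, "y": 0, "z": -20, "turn": 0}, {"x": 0, "y": 0, "z": -35, "turn": 0}, {"x": 0, "y": 0, "z": -40, "turn": 0}], "jaw": 80}}

```text
time: 48.05
tool_pos: [0.5044, 0.1877, 0.212]
ee_rot: [-0.0, 0.707, 0.707, -0.001]
ft_force: [0.3, -0.4, 0.3]
gripper_width: 0.0798
gripper_force: 0.0
```

Emit:
{"fn": "move_arm", "kwargs": {"motion": [{"x": 32, "y": -15, "z": 0, "turn": 0}, {"x": 35, "y": -17, "z": 0, "turn": 0}, {"x": 35, "y": -17, "z": 0, "turn": 0}, {"x": 30, "y": -16, "z": 0, "turn": 0}, {"x": 0, "y": 0, "z": 20, "turn": 0}, {"x": 0, "y": 0, "z": 20, "turn": 0}, {"x": 0, "y": 0, "z": 0, "turn": 0}, {"x": 0, "y": 0, "z": 0, "turn": 0}], "jaw": 93}}

```text
time: 48.85
tool_pos: [0.4398, 0.3197, 0.1722]
ee_rot: [-0.0, 0.707, 0.707, -0.0]
ft_force: [-0.8, 0.7, 0.8]
gripper_width: 0.0928
gripper_force: 0.0
```

Emit:
{"fn": "move_arm", "kwargs": {"motion": [{"x": 0, "y": 0, "z": 20, "turn": 0}, {"x": 0, "y": 0, "z": 20, "turn": 0}, {"x": 0, "y": 0, "z": 5, "turn": 0}, {"x": 0, "y": 0, "z": 0, "turn": 0}, {"x": 0, "y": 0, "z": 0, "turn": 0}, {"x": 0, "y": 0, "z": 0, "turn": 0}, {"x": 0, "y": 0, "z": 0, "turn": 0}, {"x": 0, "y": 0, "z": 0, "turn": 0}]}}

```text
time: 49.65
tool_pos: [0.4399, 0.3199, 0.1273]
ee_rot: [0.0, 0.707, 0.707, 0.0]
ft_force: [-0.5, 0.6, -0.1]
gripper_width: 0.0926
gripper_force: 0.0
```

Emit:
{"fn": "move_arm", "kwargs": {"motion": [{"x": 0, "y": 0, "z": 0, "turn": 0}, {"x": 0, "y": 0, "z": 0, "turn": 0}, {"x": 0, "y": 0, "z": 0, "turn": 0}, {"x": 0, "y": 0, "z": 0, "turn": 0}, {"x": 0, "y": 0, "z": 0, "turn": 0}, {"x": 0, "y": 0, "z": 0, "turn": 0}, {"x": 0, "y": 0, "z": 0, "turn": 0}, {"x": 0, "y": 0, "z": 0, "turn": 0}], "jaw": 55, "squeeze": 25}}

```text
time: 50.45
tool_pos: [0.4397, 0.3198, 0.1268]
ee_rot: [-0.0, 0.707, 0.707, -0.0]
ft_force: [-2.2, 0.4, 0.4]
gripper_width: 0.0626
gripper_force: 25.0
```

```bash
python3 - <<'E'
from h import *
import pickle
f=pickle.load(open('f0.pkl','rb'))['wrist']; S=6
im=cv2.resize(f['img'],None,fx=S,fy=S,interpolation=cv2.INTER_CUBIC)[90*S:190*S,30*S:160*S]; 
dark=(im.max(2)<62)
t=np.linspace(0,2*np.pi,80)
def disk(x,y,z,R):
    m=np.zeros(dark.shape,np.uint8); p=np.array([(w2px(f,(x+R*np.cos(a),y+R*np.sin(a),z))+.5)*S-(30*S,90*S) for a in t]); cv2.fillPoly(m,[p.astype(int)],1); return m>0
best=[]
for sx in (.496,.498,.500,.502):
  for sy in (.041,.043,.045):
    sp=disk(sx,sy,.012,.036)
    for jx in np.arange(.492,.511,.002):
      for jy in np.arange(.038,.05,.002):
        b=np.zeros_like(sp)
        for z in np.linspace(.012,.07,5): b|=disk(jx,jy,z,.0315)
        p=sp&~b; roi=disk(sx,sy,.012,.040)&~disk(jx,jy,.03,.024)
        best.append(((p&dark).sum()/((p|(dark&roi)).sum()+1),sx,sy,jx-sx,jy-sy))
best.sort(reverse=True)
for k in best[:12]: print(np.round(k,4))
E
```

```text
[ 0.4625  0.496   0.041   0.014  -0.001 ]
[ 0.453  0.498  0.041  0.012 -0.001]
[0.442 0.496 0.041 0.014 0.001]
[ 0.4346  0.496   0.041   0.012  -0.001 ]
[ 0.4256  0.496   0.041   0.01   -0.001 ]
[ 0.4228  0.498   0.041   0.01   -0.001 ]
[ 0.4217  0.496   0.041   0.008  -0.001 ]
[ 0.4215  0.496   0.041   0.006  -0.001 ]
[0.4038 0.498  0.041  0.012  0.001 ]
[ 0.3961  0.5     0.041   0.01   -0.001 ]
[ 0.3959  0.498   0.041   0.008  -0.001 ]
[0.3866 0.496  0.041  0.012  0.001 ]
```

Emit:
{"fn": "move_arm", "kwargs": {"motion": [{"x": 0, "y": 0, "z": -15, "turn": 0}, {"x": 0, "y": 0, "z": -40, "turn": 0}, {"x": 0, "y": 0, "z": -40, "turn": 0}, {"x": -30, "y": 7, "z": 0, "turn": 0}, {"x": -40, "y": 9, "z": 0, "turn": 0}, {"x": -40, "y": 9, "z": 0, "turn": 0}, {"x": -40, "y": 9, "z": 0, "turn": 0}, {"x": -40, "y": 9, "z": 0, "turn": 0}]}}

```text
time: 51.25
tool_pos: [0.4829, 0.1282, 0.2229]
ee_rot: [0.0, 0.707, 0.707, 0.0]
ft_force: [1.1, 0.9, -2.5]
gripper_width: 0.0625
gripper_force: 25.0
```

Emit:
{"fn": "move_arm", "kwargs": {"motion": [{"x": -40, "y": 9, "z": 0, "turn": 0}, {"x": -30, "y": 7, "z": 0, "turn": 0}, {"x": -16, "y": 4, "z": 0, "turn": 0}, {"x": 0, "y": 0, "z": 20, "turn": 0}, {"x": 0, "y": 0, "z": 30, "turn": 0}, {"x": 0, "y": 0, "z": 25, "turn": 0}, {"x": 0, "y": 0, "z": 5, "turn": 0}, {"x": 0, "y": 0, "z": 0, "turn": 0}]}}

```text
time: 52.05
tool_pos: [0.5028, 0.0438, 0.1422]
ee_rot: [-0.0, 0.707, 0.707, -0.0]
ft_force: [0.5, 0.1, -3.0]
gripper_width: 0.0629
gripper_force: 25.0
```

Emit:
{"fn": "move_arm", "kwargs": {"motion": [{"x": 0, "y": 0, "z": 0, "turn": 0}, {"x": 0, "y": 0, "z": 0, "turn": 0}, {"x": 0, "y": 0, "z": 0, "turn": 0}, {"x": 0, "y": 0, "z": 3, "turn": 0}, {"x": 0, "y": 0, "z": 2, "turn": 0}, {"x": 0, "y": 0, "z": 0, "turn": 0}, {"x": 0, "y": 0, "z": 0, "turn": 0}, {"x": 0, "y": 0, "z": 0, "turn": 0}]}}

```text
time: 52.85
tool_pos: [0.5029, 0.0438, 0.1369]
ee_rot: [0.0, 0.707, 0.707, 0.0]
ft_force: [0.3, 0.2, -3.1]
gripper_width: 0.0627
gripper_force: 25.0
```

Emit:
{"fn": "move_arm", "kwargs": {"motion": [{"x": 0, "y": 0, "z": 3, "turn": 0}, {"x": 0, "y": 0, "z": 1, "turn": 0}, {"x": 0, "y": 0, "z": 1, "turn": 0}, {"x": 0, "y": 0, "z": 1, "turn": 0}, {"x": 0, "y": 0, "z": 0.5, "turn": 0}, {"x": 0, "y": 0, "z": 0, "turn": 0}, {"x": 0, "y": 0, "z": 0, "turn": 0}, {"x": 0, "y": 0, "z": 0, "turn": 0}]}}

```text
time: 53.65
tool_pos: [0.5029, 0.0438, 0.1308]
ee_rot: [0.0, 0.707, 0.707, 0.0]
ft_force: [-4.9, 0.1, 5.9]
gripper_width: 0.0624
gripper_force: 25.0
```

Contact; release, rise, and move aside to check.

Emit:
{"fn": "move_arm", "kwargs": {"motion": [{"x": 0, "y": 0, "z": 0, "turn": 0}, {"x": 0, "y": 0, "z": 0, "turn": 0}, {"x": 0, "y": 0, "z": 0, "turn": 0}, {"x": 0, "y": 0, "z": 0, "turn": 0}, {"x": 0, "y": 0, "z": 0, "turn": 0}, {"x": 0, "y": 0, "z": -20, "turn": 0}, {"x": 0, "y": 0, "z": -35, "turn": 0}, {"x": 0, "y": 0, "z": -40, "turn": 0}], "jaw": 93}}

```text
time: 54.45
tool_pos: [0.5024, 0.0438, 0.2256]
ee_rot: [-0.001, 0.707, 0.707, -0.001]
ft_force: [1.1, 0.3, 0.3]
gripper_width: 0.0927
gripper_force: 0.0
```

Emit:
{"fn": "move_arm", "kwargs": {"motion": [{"x": 0, "y": 0, "z": -35, "turn": 0}, {"x": 0, "y": 0, "z": -35, "turn": 0}, {"x": 0, "y": 0, "z": -15, "turn": 0}, {"x": 0, "y": 0, "z": 0, "turn": 0}, {"x": 0, "y": 0, "z": 0, "turn": 0}, {"x": 0, "y": 0, "z": 0, "turn": 0}, {"x": 0, "y": 0, "z": 0, "turn": 0}, {"x": 0, "y": 0, "z": 0, "turn": 0}]}}

```text
time: 55.25
tool_pos: [0.5028, 0.0438, 0.3094]
ee_rot: [-0.0, 0.707, 0.707, -0.0]
ft_force: [-0.6, -0.3, 0.7]
gripper_width: 0.0932
gripper_force: 0.0
```

```bash
python3 - <<'E'
from h import *
import pickle
f=grab('wrist'); pickle.dump(f,open('f11.pkl','wb')); sd=grab('side'); pickle.dump(sd,open('s11.pkl','wb'))
s=r.get_state(); print(s['tool_pos'])
g=cv2.medianBlur(cv2.cvtColor(f['img'],cv2.COLOR_BGR2GRAY),3)
for x,y,z,R_ in((.5047,.1895,.073,.027),(.503,.044,.091,.029)):
  c=w2px(f,(x,y,z)); rr=np.linalg.norm(w2px(f,(x+R_,y,z))-c); print('pred',c.round(1),rr.round(1))
  x0,y0=np.maximum((c-rr*1.6).astype(int),0); sub=g[y0:int(c[1]+rr*1.6),x0:int(c[0]+rr*1.6)]
  h=cv2.HoughCircles(sub,cv2.HOUGH_GRADIENT,1,200,param1=80,param2=8,minRadius=int(rr*.8),maxRadius=int(rr*1.2))
  if h is not None: print(h[0][0], px2w(f,h[0][0][0]+x0,h[0][0][1]+y0,z).round(4))
# cork: compare mean of top area & side image vs start for tape roll
s0=pickle.load(open('f0.pkl','rb'))['side']['img'].astype(int)
d=np.abs(sd['img'].astype(int)-s0).max(2)
print('tape diff',d[280:340,170:230].mean(),(d[280:340,170:230]>40).sum(),'jar region diff',d[165:200,210:245].mean(),'tin',d[200:235,200:232].mean())
def shift(b0,b1): 
  return cv2.phaseCorrelate(np.float32(cv2.cvtColor(s0.astype(np.uint8),7-1)[b0[0]:b0[1],b1[0]:b1[1]]),np.float32(cv2.cvtColor(sd['img'],6)[b0[0]:b0[1],b1[0]:b1[1]]))
print('jar shift',shift((160,195),(208,245)),'tin shift',shift((200,240),(195,240)))
im=f['img'].astype(int); hred=(im[...,2]>90)&(im[...,2]>2.2*im[...,1]); ys,xs=np.nonzero(hred); print(len(xs),xs.min(),xs.max(),ys.min(),ys.max())
E
```

```text
[0.50287731 0.04382575 0.30989853]
pred [258.7  33.4] 28.1
[44.5 36.5 26.8] [0.5036 0.1868 0.073 ]
pred [256.6 185. ] 28.2
[42.5 34.5 29.9] [0.4998 0.056  0.091 ]
tape diff 3.6825 0 jar region diff 10.61061224489796 tin 20.023214285714285
jar shift ((0.15470374624190342, 0.1956396655692636), 0.8284900006320741) tin shift ((0.769902765696191, -0.13644961868418548), 0.6084346538119846)
142 88 109 258 274
```

```bash
python3 -c "
from h import *
print(finish_job())"
```

```text
the job is handed in; nothing more can be done
None
```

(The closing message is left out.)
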